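# Weight down the glued-up armour scales in the sliding-tray glue press

## Task

Get the freshly glued armour scales under weight in the glue press: wind the heavy platen right up with the winch crank, lay every glued-up scale that is on the table flat and side by side inside the rim of the pulled-out tray, and push the tray (black knob) all the way in under the raised platen. Then lift the winch pawl (red knob) and hold it up while the platen sinks slowly and the crank turns back, until the platen rests on the scales, and let the pawl drop back onto its ratchet wheel. Leave the glue pot standing where it is, and never spin the crank back or drop the platen.

Things in the scene. Friction and masses are not known exactly. Their poses are not given: they have to be found in the camera images.
- press: The glue press, a dark green bench machine; its origin is on the table under the middle of the platen; its x axis points away from the robot across the press, its y axis runs along the tray rails from the winch end (-y) to the end where the tray is pulled out (+y), z up. The base is 180 mm wide (x) and reaches from y = -235 to +380 mm. The winch with its crank stands at the -y end, two steel guide posts with a crosshead (top at z = 285 mm) at y = -118 mm.
- crank (a joint): Angle of the winch crank, rad, 0 to 9. It grows as the crank is wound clockwise as seen from the robot, which raises the platen 10 mm per rad; at 0 (and at 2 pi) the arm points straight up, and at angle q the handle's centre stands 85 mm from crank_axis at -85 sin q mm along the press's y and +85 cos q mm along z. A ratchet (a tooth every 0.22 rad) holds it against turning back, so it may be let go at any time while winding. Winding takes about 5 to 10 N at the handle.
- crank_axis (a point): Point on the axis of the winch shaft (150 mm above the table), in the plane of the middle of the crank handle. The shaft runs along the press's x.
- crank_grip (a point): Middle of the crank's revolving wooden handle, a 26 mm thick, 100 mm long cylinder parallel to the press's x, standing out from the crank arm towards the robot; the arm's front face is 56 mm from this point. The handle can be pinched from above anywhere on its circle and turns freely on its own axis.
- platen (a joint): Height of the platen (4 kg aluminium plate, 185 x 200 mm, with weights on it) over its lowest point, m, 0 to 0.09 (top stop). Its underside is 10 mm above the tray floor at 0, so it reads about 0.010 when it rests on the 20 mm thick scales. It counts as right up above 0.074. It moves only with the crank. At 0 its underside is 56 mm and the top of its weights 104 mm above the table, and the top of its rack, at the winch, 191 mm; all rise with it.
- tray (a joint): How far the tray is pushed in, m: 0 fully pulled out, 0.23 fully home under the platen (stop). It slides along the press's -y with about 3 N of friction and stays where it is left.
- tray_centre (a point): Middle of the tray's floor (47 mm above the table); axes as the press. The floor inside the rim is 190 mm (x) by 200 mm (y); the rim is 5 mm wide and stands 6 mm above the floor.
- tray_knob (a point): Middle of the tray's black upright knob, a cylinder 26 mm thick and 58 mm tall (its foot at 44 mm, its top at 102 mm above the table) on a lug at the tray's outer end, 165 mm from tray_centre along the press's +y and 30 mm along its -x.
- pawl (a joint): Angle of the winch pawl, rad: about 0 when its nose lies in a tooth gap of the ratchet wheel, up to 0.11 on a tooth's back, 0.45 fully lifted. Its nose clears the teeth above about 0.12; lift it to 0.3 to be safe. A spring presses it down, and lifting it out under load takes about 3 to 4 N at the knob; held up, the crank runs back by itself at 1 to 2 rad/s, braked by an oil damper; let go, the pawl drops in and stops it.
- pawl_knob (a point): Middle of the pawl's red lifting knob, an upright cylinder 24 mm thick and 36 mm tall, on the free end of the pawl above the winch. Lifting it 30 mm turns the pawl by about 0.26 rad.
- pawl_pivot (a point): The pawl's hinge axis, which runs along the press's x; the knob is 115 mm from it along the press's -y, and 50 mm higher, while the pawl is down.
- scale1_centre (a point): Middle of a glued-up armour scale, half-way up (absent in some runs): a flat house-shaped plate of black foam with a cream face, 48 mm wide (its x), 82 mm long (its y, 34 mm to the square end at -y, 50 mm to the point at +y), 20 mm thick, 70 g. Grip it across its 48 mm width; the two long sides are parallel from the square end to 26 mm past the middle towards the point.
- scale2_centre (a point): Middle of a glued-up armour scale, half-way up (absent in some runs): a flat house-shaped plate of black foam with a cream face, 48 mm wide (its x), 82 mm long (its y, 34 mm to the square end at -y, 50 mm to the point at +y), 20 mm thick, 70 g. Grip it across its 48 mm width; the two long sides are parallel from the square end to 26 mm past the middle towards the point.
- scale3_centre (a point): Middle of a glued-up armour scale, half-way up (absent in some runs): a flat house-shaped plate of black foam with a cream face, 48 mm wide (its x), 82 mm long (its y, 34 mm to the square end at -y, 50 mm to the point at +y), 20 mm thick, 70 g. Grip it across its 48 mm width; the two long sides are parallel from the square end to 26 mm past the middle towards the point.
- scale4_centre (a point): Middle of a glued-up armour scale, half-way up (absent in some runs): a flat house-shaped plate of black foam with a cream face, 48 mm wide (its x), 82 mm long (its y, 34 mm to the square end at -y, 50 mm to the point at +y), 20 mm thick, 70 g. Grip it across its 48 mm width; the two long sides are parallel from the square end to 26 mm past the middle towards the point.
- glue_pot_mid (a point): Middle of the closed glue pot, a yellowish jar with a white lid, 72 mm across and 85 mm high, standing on the table; not to be disturbed.
Not all that is in view belongs to the job. Leave any blue or turquoise look-alike of the part that bears scale2_centre alone.

How it is judged:
By the outcome, as a careful person would: the job done as asked, in the order asked, and still so for the second after the job is handed in, with the robot touching nothing.
Of scale1, scale2, scale3, scale4 only 2 to 4 are there at a start; the rules pass over those that are not, and their reading is None.
At some moment in a run one of scale1, scale2, scale3, scale4 may be knocked a few centimetres aside while the robot is not near it.
Once in a run the grip may slacken for a moment while it holds something.
It also fails if it takes over 210 s, if anything falls off the work surface, if the arm or the gripper's body presses on something with over 40 N, if the wrist force passes 120 N, or if a joint passes its speed limit or range.

## Robot

A 6-joint arm with a two-finger parallel gripper is mounted at the origin on the work surface. World frame = base frame: x ahead of the robot, y to its left, z up, the work surface at z = 0. Lengths are in m, angles in rad, forces in N, time in s.
With the tool pointing down it reaches from about 0.25 to 0.775 m from the base axis. Payload 4 kg.
Tool frame: the origin (TCP) lies midway between the tips of the shut fingers; the grasp point (between the pads) lies 19 mm behind it (robot.tcp_to_grasp is the distance from the TCP to the grasp point, in m); z points along the fingers, x is the direction in which the jaws open and shut, and the axes are right-handed (so a half turn about z gives the same grasp; the last joint's range is limited). The gripper opens to 94 mm and grips with 3 to 60 N. Pads are 16 mm wide; open, the fingers measure 119 mm over their backs; the gripper's body (75 mm by 177 mm) begins 78 mm behind the grasp point.
Start: joints at [1.143, 0.087, 1.371, -0, 1.684, -0.103], TCP at [0.176, 0.521, 0.206] pointing down, gripper open.
Joint ranges: [-3.1, 3.1], [-0.76, 2.03], [0.27, 2.55], [-1.08, 4.22], [0.17, 2.65], [-2.57, 2.57]. Speed limits (rad/s): [2.79, 2.79, 3.14, 3.14, 3.14, 3.14].

## Interface

Orientations are given as [roll, pitch, yaw] about the fixed x, y, z axes, in that order (R = Rz(yaw) Ry(pitch) Rx(roll)).
In Python, from bench import get_obs, vision, robot gives the robot as it stands.
- The arm moves only by the tool servo_tool, never from a script. Its argument "targets" is text: rows parted by semicolons, each of 7 numbers parted by spaces: the opening, from 0 (shut) to 1 (fully open), then the shift along the tool's x, y, z as a fraction of full scale, then the turn, a rotation vector about the tool's x, y, z as a fraction of full scale. A call has 1 to 12 rows; each row is the pose to reach, as a shift and turn from the pose commanded when the call began, along the tool's axes at that moment, turning the shorter way round; what a row does not reach only later rows make up. Full scale, the value 1, is 0.25 m for a shift and pi rad for a turn. A row lasts 1/12 s, in which the tool goes at most 41.7 mm and 7.16 degrees, less where a joint would pass 70% of its speed; a pose out of reach is approached as far as the arm can. A call with a number of a shift or a turn outside -1 to 1 is refused whole. A call with a gripper value outside its range is refused whole. The fingers move at their own pace and stop on an object; the grip force is fixed at half the most. Time passes only in rows, so rows that repeat a pose let the fingers close. It gives the time, the measured TCP pose, the force and the opening at its end, in the units of the state.
- get_obs(): the state, without advancing time (a new reading comes with each control period).
- vision.snapshot(name): name is "scene" or "top" or "wrist"; returns a dict with "image" (384x512x3 uint8, red, green, blue), "mtx" (3x3 intrinsics, pixels), "world_from_camera" (4x4, takes a point from camera to world coordinates); the wrist camera has in their place "T_tool_cam" (4x4, takes a point from camera to tool coordinates, whose origin is the TCP and whose axes are the tool frame's). Camera axes: x right, y down, z forward; pixel columns grow to the right and rows downward; lengths in m; the calibration is good to about 2 mm. The wrist camera is an equidistant fisheye: a pixel r from the principal point sees the ray r / f radians off the axis. A picture is of the moment at which its call begins: read the wrist's pose just before it. There is no depth.
- robot.close_job(): hands the job in, once; it reports no verdict.
The state is a dict: "time": time; "joint_positions": joint angles; "qvel": joint speeds; "joint_torque": joint torques, N m; "tool_pos": TCP position; "ee_rot": TCP orientation; "wrist_force": force on the tool from outside, world axes, zero at the start; "wrist_torque": the same for the moment, N m; "width": finger opening in m.
Only numpy, scipy, OpenCV 4.12 (cv2) and the standard library are available. Lean on these libraries where they do the work, as an engineer would, in place of code of your own. Each camera call takes 0.05 s, during which the arm holds its last target.

## Working session

There is one attempt and no reset: what is moved stays moved. The work goes in short steps, Python scripts to look and compute and a tool call to move; the robot and the scene stay as the last step left them, time stands still between calls to the robot, and variables do not carry over. Pictures are saved under pics/ and viewed, and the job is handed in when it is done.

Besides the shell and the picture viewer there is one more tool, called by a JSON object that holds its "op" and its "data". servo_tool: Moves the arm, as the interface text tells. Its arguments: {"type":"object","properties":{"targets":{"type":"string"}},"required":["targets"]}

```bash
ls; mkdir -p pics; python3 - <<'E'
from bench import get_obs, vision, robot
import cv2, numpy as np
o=get_obs(); print({k:np.round(v,3).tolist() for k,v in o.items()})
for n in ["scene","top","wrist"]:
    s=vision.snapshot(n); cv2.imwrite(f"pics/{n}0.png",cv2.cvtColor(s["image"],cv2.COLOR_RGB2BGR))
    print(n,{k:np.round(v,4).tolist() for k,v in s.items() if k!="image"})
E
```

```text
pics
{'time': 0.0, 'joint_positions': [1.143, 0.088, 1.372, 0.0, 1.684, -0.103], 'qvel': [-0.0, -0.001, 0.001, -0.002, -0.001, -0.0], 'joint_torque': [-0.0, -34.019, -30.243, 0.072, 0.033, -0.0], 'tool_pos': [0.175, 0.521, 0.204], 'ee_rot': [-3.141, 0.002, 1.246], 'wrist_force': [-0.425, -0.109, 0.522], 'wrist_torque': [0.075, 0.014, 0.045], 'width': 0.094}
scene {'mtx': [[393.7409, 0.0, 259.7353], [0.0, 393.7409, 191.668], [0.0, 0.0, 1.0]], 'world_from_camera': [[0.1913, 0.743, -0.6414, 1.1676], [0.9814, -0.155, 0.1131, -0.0898], [-0.0153, -0.6511, -0.7588, 0.9774], [0.0, 0.0, 0.0, 1.0]]}
top {'mtx': [[349.3856, 0.0, 264.068], [0.0, 349.3856, 187.3754], [0.0, 0.0, 1.0]], 'world_from_camera': [[0.0197, -0.9777, 0.2092, 0.2579], [-0.9998, -0.019, 0.0054, 0.0409], [-0.0013, -0.2093, -0.9779, 1.178], [0.0, 0.0, 0.0, 1.0]]}
wrist {'mtx': [[297.3186, 0.0, 254.961], [0.0, 297.3186, 189.187], [0.0, 0.0, 1.0]], 'T_tool_cam': [[1.0, -0.001, 0.0, -0.0001], [0.001, 0.9694, 0.2453, -0.0714], [-0.0003, -0.2453, 0.9694, -0.1797], [0.0, 0.0, 0.0, 1.0]]}
```

View pics/scene0.png

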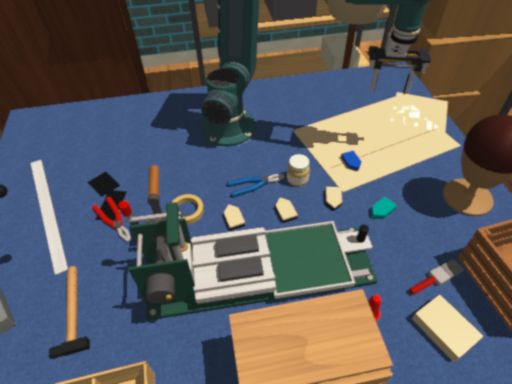

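View pics/top0.png

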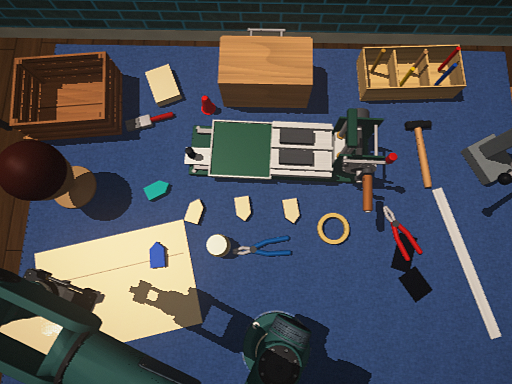

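View pics/wrist0.png

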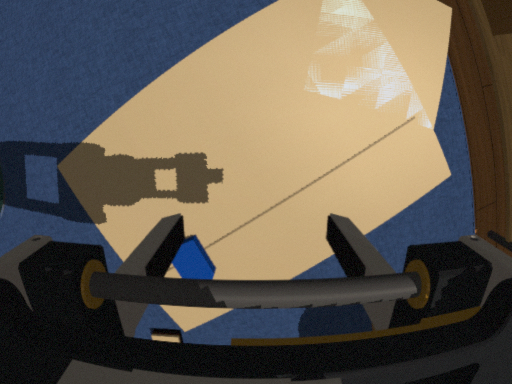

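```bash
cat > h.py <<'E'
from bench import get_obs, vision, robot
import cv2, numpy as np
from scipy.spatial.transform import Rotation as R
def snap(n): return vision.snapshot(n)
def save(name,im): cv2.imwrite(f"pics/{name}.png",cv2.cvtColor(im,cv2.COLOR_RGB2BGR))
def crop(s,name,x0,y0,x1,y1,k): save(name,cv2.resize(s["image"][y0:y1,x0:x1],None,fx=k,fy=k,interpolation=cv2.INTER_CUBIC))
def proj(s,p):
    p=np.atleast_2d(p); T=np.linalg.inv(s["world_from_camera"]); c=p@T[:3,:3].T+T[:3,3]; u=c@s["mtx"].T; return u[:,:2]/u[:,2:]
def ray(s,uv):
    T=s["world_from_camera"]; d=np.linalg.inv(s["mtx"])@np.array([uv[0],uv[1],1]); return T[:3,3],T[:3,:3]@d
def atz(s,uv,z):
    o,d=ray(s,uv); return o+d*(z-o[2])/d[2]
def tri(a,ua,b,ub):
    o1,d1=ray(a,ua);o2,d2=ray(b,ub); A=np.stack([d1,-d2],1); t=np.linalg.lstsq(A,o2-o1,rcond=None)[0]
    p,q=o1+d1*t[0],o2+d2*t[1]; return (p+q)/2,np.linalg.norm(p-q)
E
python3 - <<'E'
from h import *
s=snap("scene");t=snap("top")
crop(s,"s1",115,160,385,325,2.9); crop(t,"t1",175,95,405,225,3.4)
E
```

```text
(no output)
```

View pics/s1.png

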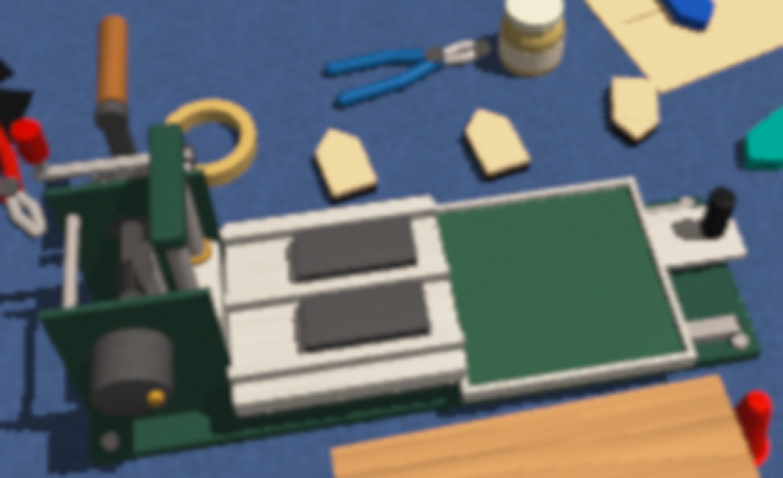

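View pics/t1.png

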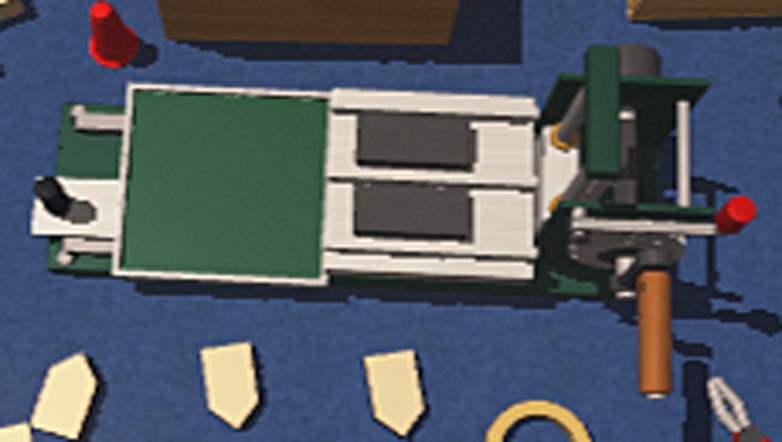

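```bash
python3 - <<'E'
from h import *
s=snap("scene");t=snap("top")
S=lambda u,v:(115+u/2.9,160+v/2.9); T=lambda u,v:(175+u/3.4,95+v/3.4)
P={}
for n,a,b in [("knob",(718,212),(53,195)),("pawl",(30,142),(737,214)),("crank",(112,62),(655,332)),("crankend",(115,22),(655,390)),
  ("traycorner_near_out",(632,180),(114,274)),("traycorner_far_out",(692,358),(128,86)),("post_crosshead",(0,0),(0,0))][:-1]:
    p,e=tri(s,S(*a),t,T(*b)); print(n,p.round(4),round(e,4)); P[n]=p
# scales by color threshold
for cam,n in ((s,"s"),(t,"t")):
    im=cv2.cvtColor(cam["image"],cv2.COLOR_RGB2HSV)
    m=cv2.inRange(im,(15,40,140),(35,140,255))
    k,l,st,ce=cv2.connectedComponentsWithStats(m)
    for i in range(1,k):
        if 60<st[i,4]<900:
            print(n,st[i],ce[i].round(1),atz(cam,ce[i],0.02).round(4))
E
```

```text
knob [0.6086 0.2937 0.072 ] 0.0023
pawl [ 0.5448 -0.3021  0.2552] 0.0023
crank [ 0.4504 -0.2385  0.2349] 0.0009
crankend [ 0.4028 -0.2352  0.2368] 0.0023
traycorner_near_out [0.5374 0.2349 0.0445] 0.0025
traycorner_far_out [0.7352 0.2294 0.0417] 0.0017
s [258  15  77  13 388] [295.5  21. ] [-0.7275  0.4498  0.02  ]
s [356  47  14  20 125] [361.7  59.1] [-0.3156  0.6493  0.02  ]
s [290 164  20  19 121] [303.5 172.3] [0.3048 0.2122 0.02  ]
s [463 188  30  27 478] [479.9 202.4] [0.5408 0.7123 0.02  ]
s [172 194  31  26 124] [189.7 201.1] [ 0.3516 -0.1704  0.02  ]
s [276 198  21  22 297] [285.4 208.5] [0.4418 0.1174 0.02  ]
s [224 205  21  22 309] [233.2 215.7] [ 0.4365 -0.0447  0.02  ]
s [ 68 298   6  43  93] [ 71.4 319.8] [ 0.6795 -0.4941  0.02  ]
s [357 332  23   9  62] [368.2 336.7] [0.8669 0.222  0.02  ]
s [306 338  50  16 258] [328.8 344.6] [0.8663 0.1227 0.02  ]
s [342 340  43  13 138] [364.7 346. ] [0.8862 0.2055 0.02  ]
s [ 56 362  99  22 494] [117.7 374.4] [ 0.8359 -0.3735  0.02  ]
t [427  63  16  22 121] [433.   72.8] [ 0.9445 -0.5596  0.02  ]
t [145  64  35  39 829] [162.  83.] [0.8852 0.4245 0.02  ]
t [375  64  12  11  79] [381.1  68.9] [ 0.9566 -0.3715  0.02  ]
t [396  64  17  20 130] [402.4  70.2] [ 0.9528 -0.4487  0.02  ]
t [370  74  18  11 114] [377.3  79.1] [ 0.9153 -0.3554  0.02  ]
t [405  76  14   8  68] [412.2  80. ] [ 0.9141 -0.4819  0.02  ]
t [ 56 192  20  15 139] [ 65.6 200.1] [0.449  0.7143 0.02  ]
t [234 196  17  25 310] [242.3 206.9] [0.4374 0.1188 0.02  ]
t [282 198  18  25 314] [290.7 209.1] [ 0.4329 -0.0431  0.02  ]
t [317 216  31  27 134] [330.5 230.9] [ 0.3629 -0.1748  0.02  ]
t [146 289  13  12  99] [152.  295.1] [0.1483 0.3969 0.02  ]
```

```bash
cat >> h.py <<'E'
from scipy.optimize import minimize
HOUSE=np.array([[-24,-34],[24,-34],[24,26],[0,50],[-24,26]])/1000
def house(p,z):
    c,s=np.cos(p[2]),np.sin(p[2]); q=HOUSE@np.array([[c,s],[-s,c]])+p[:2]; return np.c_[q,np.full(5,z)]
def creammask(im):
    h=cv2.cvtColor(im,cv2.COLOR_RGB2HSV); return cv2.inRange(h,(12,35,130),(38,150,255))
def fitscale(cams,x,y,z,half=None,others=()):
    # cams: list of snapshots; returns x,y,yaw of house at top face height z
    K=8; data=[]
    for s in cams:
        u=proj(s,[[x,y,z]])[0]; r=26; x0,y0=int(u[0])-r,int(u[1])-r
        im=cv2.resize(s["image"][y0:y0+2*r,x0:x0+2*r],None,fx=K,fy=K,interpolation=cv2.INTER_LINEAR)
        m=creammask(im); k,l,st,ce=cv2.connectedComponentsWithStats(m)
        d=[np.hypot(*(c-r*K)) if a[4]>1500 else 1e9 for c,a in zip(ce[1:],st[1:])]
        m=(l==1+int(np.argmin(d))).astype(np.uint8); data.append((s,x0,y0,m))
    def cost(p):
        t=0
        for s,x0,y0,m in data:
            u=(proj(s,house(p,z))-[x0,y0]+0.5)*K-0.5
            q=np.zeros_like(m); cv2.fillPoly(q,[np.round(u*16).astype(np.int32)],1,shift=4)
            t+=(q!=m).sum()/m.sum()
        return t
    best=None
    for yaw in np.arange(0,6.28,0.785):
        o=minimize(cost,[x,y,yaw],method="Nelder-Mead",options=dict(initial_simplex=[[x,y,yaw],[x+.012,y,yaw],[x,y+.012,yaw],[x,y,yaw+.4]],xatol=1e-4,fatol=1e-4))
        if best is None or o.fun<best.fun: best=o
    return best.x,best.fun
E
python3 - <<'E'
from h import *
s=snap("scene");t=snap("top")
for x,y in [(0.437,0.118),(0.434,-0.044),(0.432,0.28)]:
    for c in ([t],[s],[s,t]):
        p,f=fitscale(c,x,y,0.02); print(p.round(4),round(f,3))
T=lambda u,v:(175+u/3.4,95+v/3.4)
S=lambda u,v:(115+u/2.9,160+v/2.9)
for n,u in (("ch_near",(601,174)),("ch_far",(603,45))): print(n,atz(t,T(*u),.285).round(4))
print("scene ch", [atz(s,S(*u),.285).round(4) for u in ((167,125),(170,243))])
O=np.array([.627,-.103]);a=-.028;Rz=np.array([[np.cos(a),-np.sin(a)],[np.sin(a),np.cos(a)]])
pts={"posts_ch":(0,-.118,.285),"b1":(-.09,-.235,0),"b2":(.09,-.235,0),"b3":(-.09,.38,0),"b4":(.09,.38,0),"knobtop":(-.03,.395,.102),"c1":(-.1,.335,.053),"c2":(.1,.335,.053),"c3":(-.1,.125,.053),"c4":(.1,.125,.053)}
for n,(x,y,z) in pts.items():
    w=[*(O+Rz@[x,y]),z]; print(n,"T",((proj(t,w)[0]-[175,95])*3.4).round(0),"S",((proj(s,w)[0]-[115,160])*2.9).round(0))
E
```

```text
[0.4399 0.1193 1.7496] 0.018
[0.4433 0.1176 1.7237] 0.052
[0.4411 0.1184 1.745 ] 0.15
[ 0.4353 -0.0426  1.752 ] 0.024
[ 0.4387 -0.0446  1.7461] 0.046
[ 0.4368 -0.0435  1.7513] 0.153
[0.4165 0.281  4.429 ] 0.407
[0.4195 0.2792 4.4271] 0.655
[0.4168 0.2807 4.4199] 1.078
ch_near [ 0.5664 -0.1869  0.285 ]
ch_far [ 0.6759 -0.1921  0.285 ]
scene ch [array([ 0.5755, -0.1869,  0.285 ]), array([ 0.6865, -0.1902,  0.285 ])]
posts_ch T [641. 106.] S [125. 181.]
b1 T [680. 301.] S [ 66. 296.]
b2 T [677. 134.] S [ 58. 472.]
b3 T [ 77. 274.] S [670. 206.]
b4 T [ 92. 108.] S [729. 363.]
knobtop T [ 46. 185.] S [721. 194.]
c1 T [112. 273.] S [631. 174.]
c2 T [128.  81.] S [695. 353.]
c3 T [327. 282.] S [425. 205.]
c4 T [335.  90.] S [463. 391.]
```

```bash
python3 - <<'E'
from h import *
s=snap("scene");t=snap("top")
T=lambda u,v:(175+u/3.4,95+v/3.4)
S=lambda u,v:(115+u/2.9,160+v/2.9)
# platen top corners: out-far, in-far, out-near(top view), in-near
for n,a,b in [("outfar",(468,372),(331,91)),("infar",(237,412),(535,98)),("outnear",(435,198),(326,276)),("innear",(222,229),(533,262))]:
    print(n,[x if np.isscalar(x) else x.round(4) for x in tri(s,S(*a),t,T(*b))], "z.07:",atz(t,T(*b),.07).round(4))
def fit(p):
    O=p[:2];a=p[2];Rz=np.array([[np.cos(a),-np.sin(a)],[np.sin(a),np.cos(a)]]);r=[]
    yt=p[3]
    L=[((0,-.118,.285),(602,109),None),((-.09,.38,0),(49,271),None),((.09,.38,0),(64,103),None),((-.03,yt+.165,.102),(42,183),(721,194)),((-.1,yt+.105,.053),(114,275),(632,178)),((.1,yt+.105,.053),(128,85),(693,358)),((.09,-.235,0),None,(97,462)),((.09,.38,0),None,(757,356))]
    for (x,y,z),b,c in L:
        w=[*(O+Rz@[x,y]),z]
        if b: r+=list(proj(t,w)[0]-T(*b))
        if c: r+=list(proj(s,w)[0]-S(*c))
    return np.array(r)
from scipy.optimize import least_squares
o=least_squares(fit,[.627,-.08,-.028,.2]); print(o.x.round(4)); print(o.fun.round(1))
E
```

```text
outfar [array([0.7223, 0.0245, 0.07  ]), np.float64(0.001779470042347204)] z.07: [0.7221 0.0236 0.07  ]
infar [array([ 0.7189, -0.1766,  0.0696]), np.float64(0.004704961686032721)] z.07: [ 0.7186 -0.1789  0.07  ]
outnear [array([0.5342, 0.03  , 0.0672]), np.float64(0.009026196064888171)] z.07: [0.5328 0.0256 0.07  ]
innear [array([ 0.5452, -0.1698,  0.09  ]), np.float64(0.0004367886020168813)] z.07: [ 0.5505 -0.1734  0.07  ]
[ 0.6257 -0.0721 -0.0363  0.1986]
[ 0.2 -0.2 -0.9  0.1 -0.2  0.8  1.4  0.5  0.1  0.1 -0.8 -0.8 -0.1 -1.2
  0.3 -1.3  0.3 -1.5 -1.3  0.1  1.   1. ]
```

```bash
cat >> h.py <<'E'
O=np.array([.6257,-.0725]); PY=-.035
def pw(x,y): # press->world xy
    c,s=np.cos(PY),np.sin(PY); return O+np.array([c*x-s*y,s*x+c*y])
def plan(target,yaw=None,start=None,syaw=None,g=None,tilt=None):
    o=get_obs(); p=np.array(o["tool_pos"]) if start is None else np.array(start)
    R0=R.from_euler("xyz",o["ee_rot"]) if start is None else R.from_euler("xyz",[np.pi,0,syaw])
    d=R0.inv().apply(np.array(target)-p)/0.25
    R1=R0 if yaw is None else R.from_euler("xyz",[np.pi,0,yaw])
    rv=(R0.inv()*R1).as_rotvec()/np.pi
    n=max(np.linalg.norm(d)*.25/.0417,np.linalg.norm(rv)*180/7.16)
    print("d",d.round(3),"rv",rv.round(3),"rows",round(n,1))
E
python3 - <<'E'
from h import *
plan([.445,-.237,.31],np.pi/2+PY)
E
```

```text
d [-2.53   1.989 -0.418] rv [ 0.    -0.    -0.092] rows 19.5
```

{"op": "servo_tool", "data": {"targets": "0.7 -0.95 0.75 -0.16 0 0 0;0.7 -0.95 0.75 -0.16 0 0 0;0.7 -0.95 0.75 -0.16 0 0 0;0.7 -0.95 0.75 -0.16 0 0 0;0.7 -0.95 0.75 -0.16 0 0 0;0.7 -0.95 0.75 -0.16 0 0 0;0.7 -0.95 0.75 -0.16 0 0 0"}}

```text
time: 1.13
tool_pos: [0.2729, 0.2473, 0.2442]
ee_rot: [3.141, -0.001, 1.247]
wrist_force: [1.4, 0.7, 0.3]
width: 0.0657
```

{"op": "servo_tool", "data": {"targets": "0.7 -0.95 0.75 -0.16 0 0 0;0.7 -0.95 0.75 -0.16 0 0 0;0.7 -0.95 0.75 -0.16 0 0 0;0.7 -0.95 0.75 -0.16 0 0 0;0.7 -0.95 0.75 -0.16 0 0 0;0.7 -0.95 0.75 -0.16 0 0 0;0.7 -0.95 0.75 -0.16 0 0 0"}}

```text
time: 1.72
tool_pos: [0.3704, -0.0254, 0.2827]
ee_rot: [3.14, -0.001, 1.245]
wrist_force: [0.8, 0.6, 0.0]
width: 0.066
```

```bash
python3 - <<'E'
from h import *
o=get_obs();print(o['time'],o['tool_pos'],o['joint_positions'])
plan([.445,-.237,.31],np.pi/2+PY)
E
```

```text
1.7167 [ 0.37035967 -0.02541184  0.28269174] [-2.21879689e-01 -3.18779012e-01  1.58395766e+00  3.40163473e-04
  1.87454922e+00 -1.46721403e+00]
d [-0.706  0.554 -0.109] rv [ 0.001 -0.    -0.092] rows 5.4
```

{"op": "servo_tool", "data": {"targets": "0.7 -0.706 0.554 -0.109 0 0 -0.092;0.7 -0.706 0.554 -0.109 0 0 -0.092;0.7 -0.706 0.554 -0.109 0 0 -0.092;0.7 -0.706 0.554 -0.109 0 0 -0.092;0.7 -0.706 0.554 -0.109 0 0 -0.092;0.7 -0.706 0.554 -0.109 0 0 -0.092;0.7 -0.706 0.554 -0.109 0 0 -0.092"}}

```text
time: 2.3
tool_pos: [0.446, -0.2396, 0.3078]
ee_rot: [-3.14, 0.001, 1.53]
wrist_force: [0.0, 0.7, -0.5]
width: 0.0657
```

```bash
python3 - <<'E'
from h import *
w=snap("wrist"); save("w1",w["image"])
t=snap("top"); save("t2",cv2.resize(t["image"][95:275,175:435],None,fx=3,fy=3))
E
```

```text
(no output)
```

View pics/w1.png

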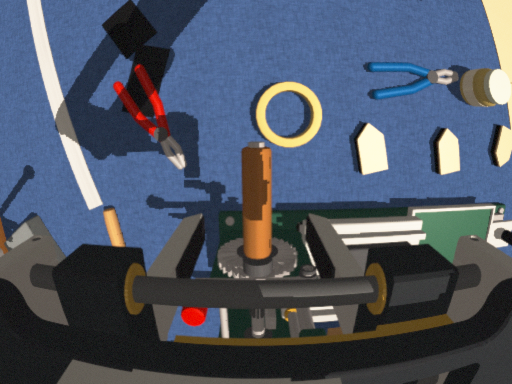

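View pics/t2.png

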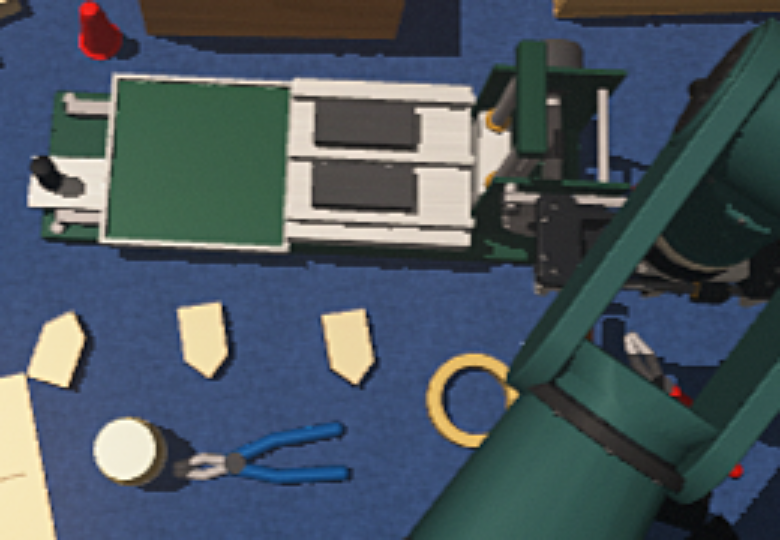

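```bash
cat >> h.py <<'E'
def wray(w,uv,o):
    M=w["mtx"]; d=np.array([uv[0]-M[0,2],uv[1]-M[1,2]]); r=np.hypot(*d); th=r/M[0,0]
    c=np.array([np.sin(th)*d[0]/r,np.sin(th)*d[1]/r,np.cos(th)]) if r>0 else np.array([0,0,1.])
    T=w["T_tool_cam"]; Rt=R.from_euler("xyz",o["ee_rot"]).as_matrix(); return Rt@T[:3,3]+np.array(o["tool_pos"]),Rt@T[:3,:3]@c
def watz(w,uv,o,z):
    p,d=wray(w,uv,o); return p+d*(z-p[2])/d[2]
E
python3 - <<'E'
from h import *
o=get_obs(); w=snap("wrist")
for u in [(258,150),(258,200),(258,240),(194,316)]: print(u,watz(w,u,o,.235).round(4))
plan([.446,-.237,.235-.019],np.pi/2+PY)
E
```

```text
(258, 150) [ 0.4033 -0.231   0.235 ]
(258, 200) [ 0.4477 -0.2327  0.235 ]
(258, 240) [ 0.4864 -0.234   0.235 ]
(194, 316) [ 0.5757 -0.3059  0.235 ]
d [-0.01   0.005  0.372] rv [-0. -0. -0.] rows 2.2
```

{"op": "servo_tool", "data": {"targets": "0.7 0 0.005 0.15 0 0 0;0.7 0 0.005 0.3 0 0 0;0.7 0 0.005 0.37 0 0 0;0.7 0 0.005 0.37 0 0 0;0 0 0.005 0.37 0 0 0;0 0 0.005 0.37 0 0 0;0 0 0.005 0.37 0 0 0;0 0 0.005 0.37 0 0 0;0 0 0.005 0.37 0 0 0"}}

```text
time: 3.2
tool_pos: [0.4471, -0.2351, 0.2184]
ee_rot: [3.139, 0.002, 1.535]
wrist_force: [0.8, 0.4, 0.6]
width: 0.0361
```

```bash
python3 - <<'E'
from h import *
o=get_obs();print({k:np.round(v,4).tolist() for k,v in o.items()})
E
```

```text
{'time': 3.2, 'joint_positions': [-0.5964, -0.0177, 1.4534, 0.0001, 1.7027, -2.1316], 'qvel': [-0.0031, 0.0067, 0.0102, -0.0001, -0.0035, -0.0001], 'joint_torque': [0.0624, -29.6309, -30.3311, -0.0485, 0.0472, 0.0003], 'tool_pos': [0.4471, -0.2351, 0.2184], 'ee_rot': [3.1389, 0.0016, 1.5352], 'wrist_force': [0.8085, 0.4266, 0.6113], 'wrist_torque': [0.0049, 0.0213, -0.0335], 'width': 0.0361}
```

Fingers are still closing; give more rows.

{"op": "servo_tool", "data": {"targets": "0 0 0 0 0 0 0;0 0 0 0 0 0 0;0 0 0 0 0 0 0;0 0 0 0 0 0 0"}}

```text
time: 3.53
tool_pos: [0.4469, -0.2381, 0.2178]
ee_rot: [3.139, 0.007, 1.533]
wrist_force: [0.2, -7.2, -0.5]
width: 0.0251
```

```bash
cat >> h.py <<'E'
def arc(q0,q1,n,ox=0,oz=0,r=.085):
    k=r/.25
    print(";".join(f"0 {-k*(np.sin(q)-np.sin(q0))+ox:.3f} 0 {-k*(np.cos(q)-np.cos(q0))+oz:.3f} 0 0 0" for q in np.linspace(q0,q1,n+1)[1:]))
E
python3 -c "
from h import *
arc(0,1.92,12,-.012)"
```

```text
0 -0.066 0 0.004 0 0 0;0 -0.119 0 0.017 0 0 0;0 -0.169 0 0.038 0 0 0;0 -0.215 0 0.067 0 0 0;0 -0.256 0 0.103 0 0 0;0 -0.291 0 0.145 0 0 0;0 -0.318 0 0.192 0 0 0;0 -0.338 0 0.243 0 0 0;0 -0.349 0 0.296 0 0 0;0 -0.352 0 0.350 0 0 0;0 -0.346 0 0.404 0 0 0;0 -0.331 0 0.456 0 0 0
```

{"op": "servo_tool", "data": {"targets": "0 -0.066 0 0.004 0 0 0;0 -0.119 0 0.017 0 0 0;0 -0.169 0 0.038 0 0 0;0 -0.215 0 0.067 0 0 0;0 -0.256 0 0.103 0 0 0;0 -0.291 0 0.145 0 0 0;0 -0.318 0 0.192 0 0 0;0 -0.338 0 0.243 0 0 0;0 -0.349 0 0.296 0 0 0;0 -0.352 0 0.350 0 0 0;0 -0.346 0 0.404 0 0 0;0 -0.331 0 0.456 0 0 0"}}

```text
time: 4.53
tool_pos: [0.4446, -0.3195, 0.1066]
ee_rot: [3.137, 0.005, 1.534]
wrist_force: [-3.9, 1.5, 13.3]
width: 0.0255
```

```bash
python3 - <<'E'
from h import *
o=get_obs();print(o['time'],o['tool_pos'],o['wrist_force'],o['width'])
y,z=o['tool_pos'][1]+.238,o['tool_pos'][2]+.019-.15
print("q",np.arctan2(-y,z),"r",np.hypot(y,z))
s=snap("scene"); crop(s,"s3",90,130,260,300,3.5)
E
```

```text
4.5333 [ 0.44464504 -0.31951856  0.10664175] [-3.89358579  1.50047919 13.30479662] 0.025534730911085265
q 1.8611575106368832 r 0.08507996174331
```

View pics/s3.png

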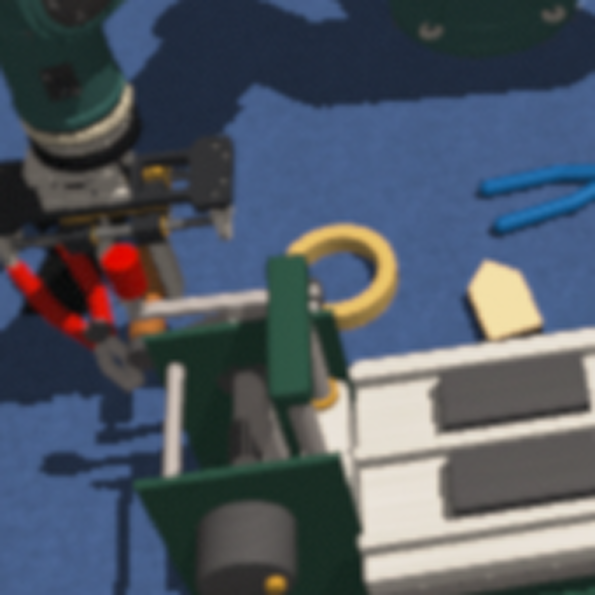

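```bash
python3 -c "
from h import *
arc(1.92,4.08,12)
arc(4.08,6.24,12);arc(6.24,8.4,12)"
```

```text
0 0.026 0 0.055 0 0 0;0 0.061 0 0.105 0 0 0;0 0.105 0 0.148 0 0 0;0 0.156 0 0.182 0 0 0;0 0.212 0 0.206 0 0 0;0 0.271 0 0.220 0 0 0;0 0.333 0 0.223 0 0 0;0 0.393 0 0.216 0 0 0;0 0.451 0 0.197 0 0 0;0 0.505 0 0.168 0 0 0;0 0.553 0 0.130 0 0 0;0 0.594 0 0.085 0 0 0
0 0.032 0 -0.052 0 0 0;0 0.053 0 -0.109 0 0 0;0 0.064 0 -0.170 0 0 0;0 0.064 0 -0.231 0 0 0;0 0.054 0 -0.291 0 0 0;0 0.032 0 -0.348 0 0 0;0 0.001 0 -0.401 0 0 0;0 -0.039 0 -0.447 0 0 0;0 -0.087 0 -0.485 0 0 0;0 -0.141 0 -0.514 0 0 0;0 -0.199 0 -0.533 0 0 0;0 -0.260 0 -0.541 0 0 0
0 -0.061 0 0.003 0 0 0;0 -0.121 0 0.017 0 0 0;0 -0.177 0 0.041 0 0 0;0 -0.228 0 0.075 0 0 0;0 -0.272 0 0.117 0 0 0;0 -0.307 0 0.167 0 0 0;0 -0.334 0 0.222 0 0 0;0 -0.350 0 0.281 0 0 0;0 -0.355 0 0.342 0 0 0;0 -0.349 0 0.403 0 0 0;0 -0.332 0 0.461 0 0 0;0 -0.305 0 0.516 0 0 0
```

{"op": "servo_tool", "data": {"targets": "0 0.026 0 0.055 0 0 0;0 0.061 0 0.105 0 0 0;0 0.105 0 0.148 0 0 0;0 0.156 0 0.182 0 0 0;0 0.212 0 0.206 0 0 0;0 0.271 0 0.220 0 0 0;0 0.333 0 0.223 0 0 0;0 0.393 0 0.216 0 0 0;0 0.451 0 0.197 0 0 0;0 0.505 0 0.168 0 0 0;0 0.553 0 0.130 0 0 0;0 0.594 0 0.085 0 0 0"}}

```text
time: 5.58
tool_pos: [0.4487, -0.172, 0.0798]
ee_rot: [-3.141, 0.006, 1.534]
wrist_force: [4.9, -9.7, -8.8]
width: 0.0252
```

```bash
cat >> h.py <<'E'
def crankq():
    o=get_obs(); y,z=o['tool_pos'][1]+.238,o['tool_pos'][2]+.019-.15
    print("q",np.arctan2(-y,z),"r",np.hypot(y,z),o['time'],o['width'])
E
python3 -c "
from h import *
crankq()"
```

```text
q -2.2301433239969244 r 0.08355749071036246 5.5833 0.02520036680204027
```

{"op": "servo_tool", "data": {"targets": "0 0.032 0 -0.052 0 0 0;0 0.053 0 -0.109 0 0 0;0 0.064 0 -0.170 0 0 0;0 0.064 0 -0.231 0 0 0;0 0.054 0 -0.291 0 0 0;0 0.032 0 -0.348 0 0 0;0 0.001 0 -0.401 0 0 0;0 -0.039 0 -0.447 0 0 0;0 -0.087 0 -0.485 0 0 0;0 -0.141 0 -0.514 0 0 0;0 -0.199 0 -0.533 0 0 0;0 -0.260 0 -0.541 0 0 0"}}

```text
time: 6.58
tool_pos: [0.4471, -0.2276, 0.2169]
ee_rot: [-3.141, -0.015, 1.541]
wrist_force: [0.8, 16.0, 4.6]
width: 0.0254
```

```bash

python3 -c "
from h import *
crankq()"
```

```text
q -0.12074583498190106 r 0.08652043082815636 6.5833 0.025406077467914793
```

{"op": "servo_tool", "data": {"targets": "0 -0.061 0 0.003 0 0 0;0 -0.121 0 0.017 0 0 0;0 -0.177 0 0.041 0 0 0;0 -0.228 0 0.075 0 0 0;0 -0.272 0 0.117 0 0 0;0 -0.307 0 0.167 0 0 0;0 -0.334 0 0.222 0 0 0;0 -0.350 0 0.281 0 0 0;0 -0.355 0 0.342 0 0 0;0 -0.349 0 0.403 0 0 0;0 -0.332 0 0.461 0 0 0;0 -0.305 0 0.516 0 0 0"}}

```text
time: 7.58
tool_pos: [0.4449, -0.3132, 0.0919]
ee_rot: [3.137, 0.007, 1.534]
wrist_force: [-2.9, -2.0, 19.4]
width: 0.0254
```

```bash

python3 -c "
from h import *
crankq()
print(get_obs()['joint_positions'])
arc(8.4,8.75,2)
s=snap('scene'); crop(s,'s4',90,110,290,310,3)
"
```

```text
q 2.0502714309589893 r 0.0848027923020828 7.5833 0.0253529321639064
[-0.7159088   0.11849548  1.56434087 -0.00281695  1.45096224 -2.24975673]
0 0.035 0 0.048 0 0 0;0 0.078 0 0.089 0 0 0
```

View pics/s4.png

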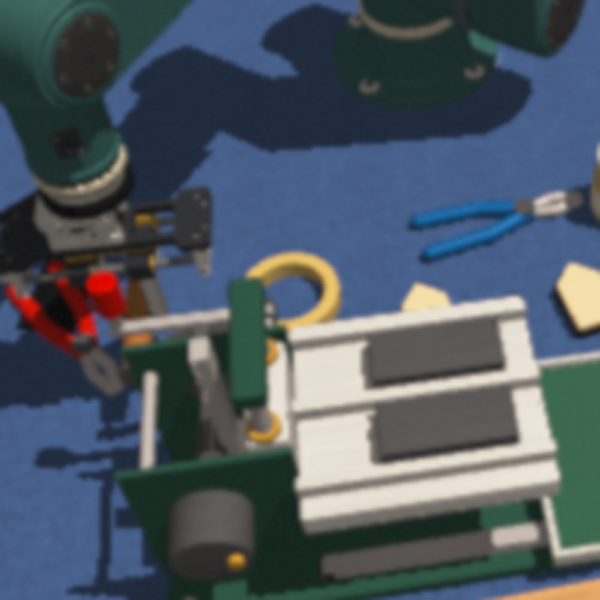

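{"op": "servo_tool", "data": {"targets": "0 0.035 0 0.048 0 0 0;0 0.072 0 0.083 0 0 0;0 0.072 0 0.083 0 0 0;0 0.060 0 0.075 0 0 0;0 0.050 0 0.065 0 0 0;0 0.040 0 0.053 0 0 0;0 0.032 0 0.042 0 0 0"}}

```text
time: 8.22
tool_pos: [0.4449, -0.3035, 0.0782]
ee_rot: [3.14, 0.002, 1.535]
wrist_force: [1.9, -1.1, 1.7]
width: 0.0256
```

```bash

python3 -c "
from h import *
crankq()
"
```

```text
q 2.248938549860905 r 0.08409081872741175 8.2167 0.0255637176951716
```

{"op": "servo_tool", "data": {"targets": "0.7 0 0 0 0 0 0;0.7 0 0 0 0 0 0;0.7 0 0 0 0 0 0;0.7 0 0 -0.1 0 0 0;0.7 0 0 -0.25 0 0 0;0.7 0 0 -0.4 0 0 0;0.7 0 0 -0.55 0 0 0;0.7 0 0 -0.7 0 0 0;0.7 0 0 -0.7 0 0 0"}}

```text
time: 8.97
tool_pos: [0.4458, -0.3037, 0.2607]
ee_rot: [3.132, 0.008, 1.535]
wrist_force: [-0.4, -0.2, 0.8]
width: 0.0658
```

```bash

python3 - <<'E'
from h import *
s=snap('scene'); t=snap('top'); crop(t,"t5",175,95,405,275,3.4)
save("s5",s["image"])
E
```

```text
(no output)
```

View pics/t5.png

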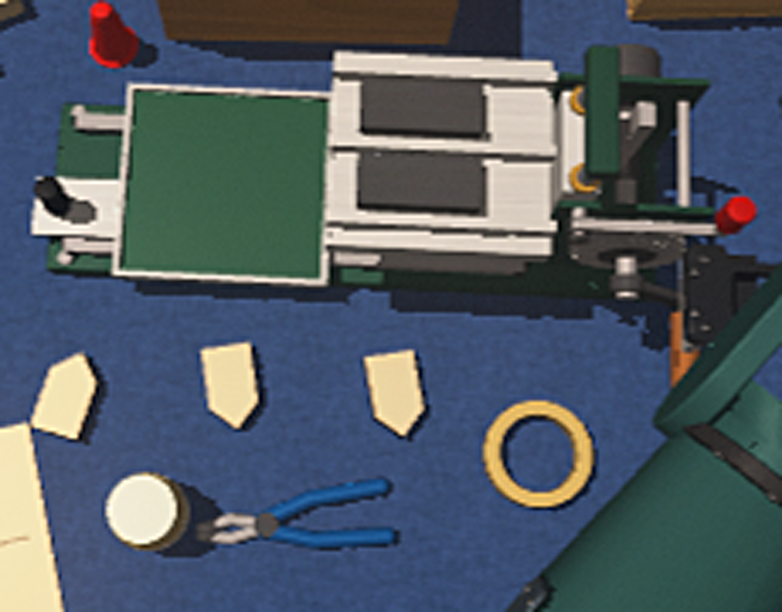

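View pics/s5.png

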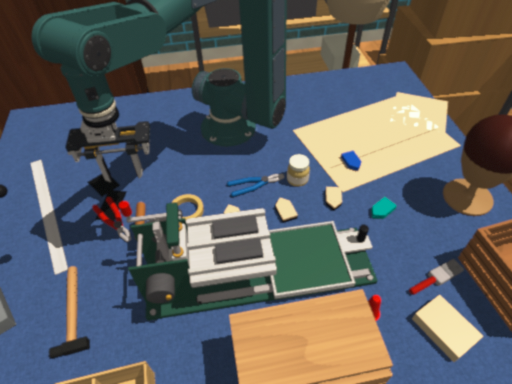

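```bash
sed -i 's/m=creammask(im); k,l/m=cv2.morphologyEx(creammask(im),cv2.MORPH_OPEN,cv2.getStructuringElement(cv2.MORPH_ELLIPSE,(61,61))); k,l/' h.py
python3 - <<'E'
from h import *
s=snap('scene'); t=snap('top')
for x,y in [(0.437,0.118),(0.434,-0.044),(0.432,0.28)]:
    for c in ([t],[s]):
        p,f=fitscale(c,x,y,0.02); print(p.round(4),round(f,3))
plan([.4368,-.0435,.1],1.751)
E
```

```text
[0.4399 0.1195 1.7467] 0.049
[0.443  0.1173 1.7237] 0.061
[ 0.4355 -0.0426  1.7526] 0.05
[ 0.3892 -0.0513  1.2253] 3.232
[0.4165 0.2809 4.434 ] 0.052
[0.4195 0.2792 4.4099] 0.658
d [ 1.029 -0.061  0.603] rv [-0.001 -0.001 -0.069] rows 7.2
```

{"op": "servo_tool", "data": {"targets": "0.9 1 -0.06 0.3 0 0 -0.069;0.9 1 -0.06 0.3 0 0 -0.069;0.9 1 -0.06 0.4 0 0 -0.069;0.9 1 -0.06 0.55 0 0 -0.069;0.9 1 -0.06 0.55 0 0 -0.069;0.9 1 -0.06 0.55 0 0 -0.069;0.9 1 -0.06 0.55 0 0 -0.069;0.9 1 -0.06 0.55 0 0 -0.069;0.9 1 -0.06 0.55 0 0 -0.069"}}

```text
time: 9.92
tool_pos: [0.435, -0.05, 0.1108]
ee_rot: [-3.134, -0.003, 1.755]
wrist_force: [0.3, -0.1, -0.5]
width: 0.0843
```

```bash

python3 - <<'E'
from h import *
o=get_obs(); w=snap('wrist'); save("w6",w["image"])
plan([.4368,-.0435,.006],1.751)
print(o['qvel'].round(3), o['tool_pos'])
E
```

```text
d [0.031 0.008 0.427] rv [-0.001 -0.     0.001] rows 2.6
[-0.047 -0.012 -0.084 -0.012 -0.002 -0.006] [ 0.43501155 -0.05002115  0.11082772]
```

View pics/w6.png

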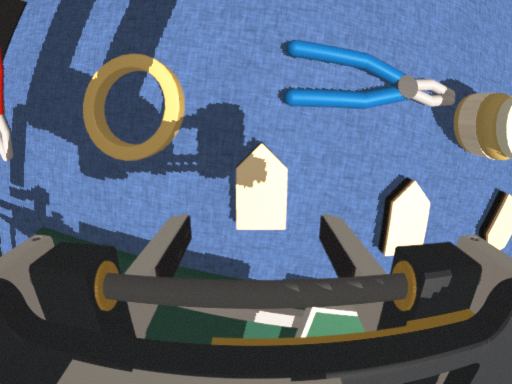

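```bash

python3 - <<'E'
from h import *
o=get_obs(); w=snap('wrist')
a=watz(w,(262,145),o,.02);b=watz(w,(261.5,230),o,.02);print(a,b,np.linalg.norm(a-b),b+(a-b)*34/84)
E
```

```text
[ 0.39150046 -0.05294356  0.02      ] [ 0.47341212 -0.03793149  0.02      ] 0.08327594488950886 [ 0.4402574 -0.0440078  0.02     ]
```

{"op": "servo_tool", "data": {"targets": "0.8 0.031 0.014 0.2 0 0 0;0.8 0.031 0.014 0.35 0 0 0;0.8 0.031 0.014 0.42 0 0 0;0.8 0.031 0.014 0.42 0 0 0;0 0.031 0.014 0.42 0 0 0;0 0.031 0.014 0.42 0 0 0;0 0.031 0.014 0.42 0 0 0;0 0.031 0.014 0.42 0 0 0;0 0.031 0.014 0.42 0 0 0;0 0.031 0.014 0.42 0 0 0;0 0.031 0.014 0.42 0 0 0"}}

```text
time: 10.93
tool_pos: [0.4418, -0.0441, 0.0118]
ee_rot: [3.138, 0.002, 1.752]
wrist_force: [0.2, -1.0, 6.9]
width: 0.0474
```

{"op": "servo_tool", "data": {"targets": "0 0 0 -0.1 0 0 0;0 0 0 -0.25 0 0 0;0 0 0 -0.4 0 0 0;0 0 0 -0.5 0 0 0;0 0 0 -0.5 0 0 0;0 0 0 -0.5 0 0 0"}}

```text
time: 11.43
tool_pos: [0.4411, -0.0438, 0.1364]
ee_rot: [3.138, 0.002, 1.752]
wrist_force: [-1.0, -0.2, -0.1]
width: 0.0476
```

```bash

python3 - <<'E'
from h import *
o=get_obs(); w=snap('wrist'); save("w7",w["image"]); print(o['tool_pos'],o['wrist_force'])
# tray corners in latest top
t=snap('top'); crop(t,"t7",175,95,405,275,3.4)
E
```

```text
[ 0.44108749 -0.04376466  0.13637021] [-1.03392183 -0.22136286 -0.14185284]
```

View pics/w7.png

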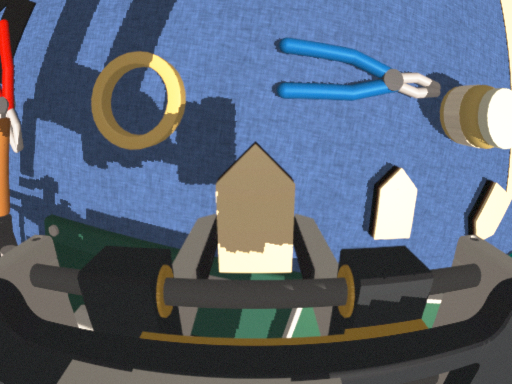

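View pics/t7.png

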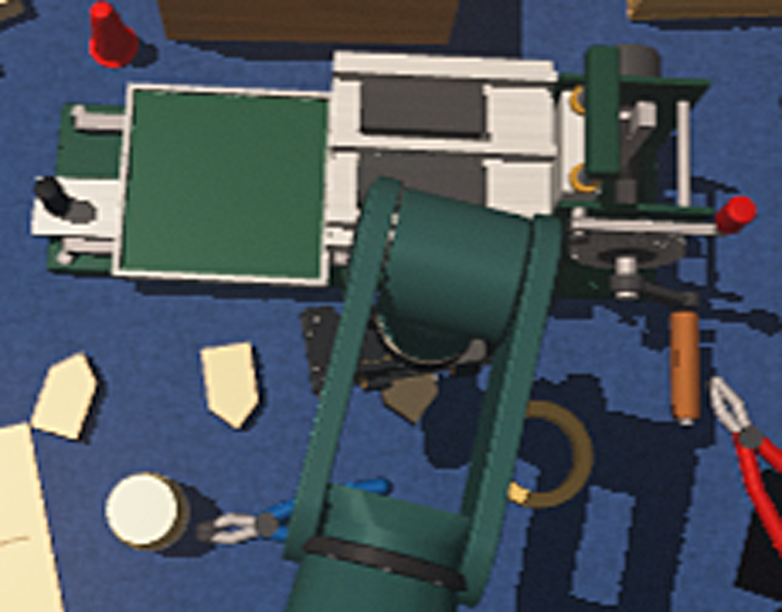

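```bash
cat >> h.py <<'E'
TC=np.array([.633,.1265])
def tw(x,y):
    c,s=np.cos(PY),np.sin(PY); return TC+np.array([c*x-s*y,s*x+c*y])
E
python3 - <<'E'
from h import *
t=snap('top'); T=lambda u,v:(175+u/3.4,95+v/3.4)
c=[atz(t,T(*u),.053) for u in ((114,275),(128,86),(330,92),(325,284))]
print(np.round(c,4), np.mean(c,0).round(4))
print(tw(.048,-.035),tw(-.048,-.035),tw(0,.065))
plan([*tw(.048,-.035),.16],PY)
o=get_obs();print(o['tool_pos'])
E
```

```text
[[0.534  0.2321 0.053 ]
 [0.7307 0.2284 0.053 ]
 [0.7282 0.0243 0.053 ]
 [0.5289 0.0262 0.053 ]] [0.6305 0.1278 0.053 ]
[0.67974585 0.08984178] [0.58380465 0.09320109] [0.63527454 0.19146019]
d [ 0.35   1.044 -0.113] rv [-0.001  0.001  0.569] rows 14.3
[ 0.43864811 -0.0432451   0.1324758 ]
```

```bash
sed -i 's/^TC=.*/TC=np.array([.632,.127])/' h.py
python3 - <<'E'
from h import *
plan([.47,.115,.20],PY)
E
```

```text
d [ 0.601  0.236 -0.27 ] rv [-0.001  0.001  0.569] rows 14.3
```

{"op": "servo_tool", "data": {"targets": "0 0.6 0.236 -0.27 0 0 0.569;0 0.6 0.236 -0.27 0 0 0.569;0 0.6 0.236 -0.27 0 0 0.569;0 0.6 0.236 -0.27 0 0 0.569;0 0.6 0.236 -0.27 0 0 0.569;0 0.6 0.236 -0.27 0 0 0.569;0 0.6 0.236 -0.27 0 0 0.569;0 0.6 0.236 -0.27 0 0 0.569;0 0.6 0.236 -0.27 0 0 0.569;0 0.6 0.236 -0.27 0 0 0.569;0 0.6 0.236 -0.27 0 0 0.569;0 0.6 0.236 -0.27 0 0 0.569"}}

```text
time: 12.58
tool_pos: [0.47, 0.1145, 0.1995]
ee_rot: [-3.141, 0.005, 0.308]
wrist_force: [0.0, -0.6, -0.8]
width: 0.0473
```

```bash

python3 - <<'E'
from h import *
plan([*tw(.048,-.035),.12],PY)
o=get_obs();print(o['tool_pos'],o['ee_rot'],o['joint_positions'],o['width'])
E
```

```text
d [0.768 0.345 0.314] rv [-0.     0.002  0.109] rows 5.4
[0.46995569 0.11447324 0.19947429] [-3.14062689  0.00491837  0.30757618] [ 1.21616914e-01 -5.61054662e-02  1.52786454e+00  3.99753592e-05
  1.67484571e+00 -1.85952843e-01] 0.04733912783470545
```

{"op": "servo_tool", "data": {"targets": "0 0.15 0.05 0 0 0 0.109;0 0.3 0.1 0 0 0 0.109;0 0.45 0.2 0.05 0 0 0.109;0 0.6 0.27 0.15 0 0 0.109;0 0.768 0.345 0.3 0 0 0.109;0 0.768 0.345 0.32 0 0 0.109;0 0.768 0.345 0.32 0 0 0.109;0 0.768 0.345 0.32 0 0 0.109"}}

```text
time: 13.25
tool_pos: [0.6781, 0.0913, 0.1154]
ee_rot: [3.141, 0.012, -0.029]
wrist_force: [-0.4, -0.2, -0.5]
width: 0.0475
```

```bash

python3 - <<'E'
from h import *
plan([*tw(.048,-.035),.06],PY)
o=get_obs();print(o['tool_pos'],o['ee_rot'],o['width'])
w=snap('wrist'); save("w8",w["image"])
E
```

```text
d [0.005 0.003 0.222] rv [0.    0.004 0.002] rows 1.3
[0.67807408 0.09126673 0.11543302] [ 3.14079712  0.01163334 -0.02943234] 0.047496086971615406
```

View pics/w8.png

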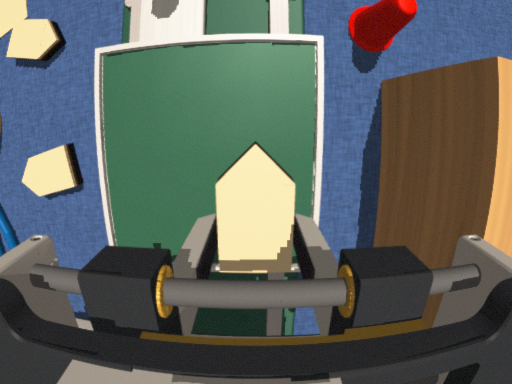

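{"op": "servo_tool", "data": {"targets": "0 0.005 0 0.1 0 0 0;0 0.005 0 0.16 0 0 0;0 0.005 0 0.2 0 0 0;0 0.005 0 0.222 0 0 0;0 0.005 0 0.222 0 0 0;0 0.005 0 0.222 0 0 0"}}

```text
time: 13.8
tool_pos: [0.6818, 0.092, 0.0682]
ee_rot: [-3.141, -0.002, -0.028]
wrist_force: [0.9, 0.2, 0.0]
width: 0.0475
```

{"op": "servo_tool", "data": {"targets": "0 0 0 0.015 0 0 0;0 0 0 0.03 0 0 0;0 0 0 0.03 0 0 0;0 0 0 0.03 0 0 0"}}

```text
time: 14.13
tool_pos: [0.6815, 0.0917, 0.0591]
ee_rot: [-3.142, 0.0, -0.029]
wrist_force: [-0.2, -0.5, -0.3]
width: 0.0476
```

{"op": "servo_tool", "data": {"targets": "0 0 0 0.008 0 0 0;0 0 0 0.012 0 0 0;0 0 0 0.012 0 0 0"}}

```text
time: 14.38
tool_pos: [0.682, 0.0918, 0.0579]
ee_rot: [-3.141, -0.002, -0.029]
wrist_force: [-1.5, -0.3, 4.4]
width: 0.0479
```

{"op": "servo_tool", "data": {"targets": "0.64 0 0 -0.004 0 0 0;0.64 0 0 -0.004 0 0 0;0.64 0 0 -0.004 0 0 0;0.64 0 0 -0.1 0 0 0;0.64 0 0 -0.25 0 0 0;0.64 0 0 -0.42 0 0 0;0.64 0 0 -0.56 0 0 0;0.64 0 0 -0.56 0 0 0"}}

```text
time: 15.05
tool_pos: [0.6853, 0.0919, 0.2071]
ee_rot: [-3.14, -0.017, -0.029]
wrist_force: [-0.1, -0.4, 2.3]
width: 0.06
```

```bash

python3 - <<'E'
from h import *
o=get_obs();w=snap('wrist'); save("w9",w["image"])
s=snap('scene');t=snap('top')
for x,y in [(0.437,0.118),(0.418,0.28)]:
    p,f=fitscale([t],x,y,0.02); print(p.round(4),round(f,3))
crop(s,"s9",250,180,390,320,4)
E
```

```text
Traceback (most recent call last):
  File "h.py", line 30, in fitscale
    m=(l==1+int(np.argmin(d))).astype(np.uint8); data.append((s,x0,y0,m))
                ~~~~~~~~~^^^
ValueError: attempt to get argmin of an empty sequence
```

View pics/w9.png

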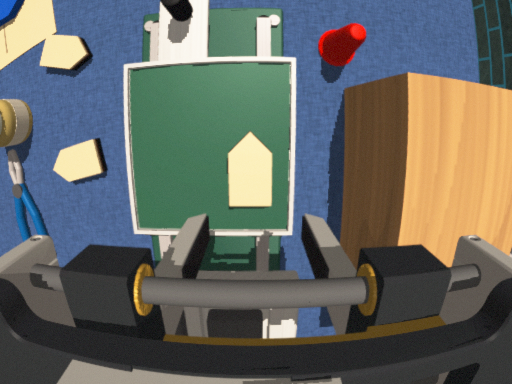

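```bash

python3 - <<'E'
from h import *
plan([.4405,.1185,.11],1.745)
E
```

```text
d [-0.967 -0.079  0.344] rv [ 0.    -0.    -0.565] rows 14.2
```

{"op": "servo_tool", "data": {"targets": "0.9 -0.967 -0.079 0 0 0 -0.565;0.9 -0.967 -0.079 0 0 0 -0.565;0.9 -0.967 -0.079 0 0 0 -0.565;0.9 -0.967 -0.079 0 0 0 -0.565;0.9 -0.967 -0.079 0 0 0 -0.565;0.9 -0.967 -0.079 0 0 0 -0.565;0.9 -0.967 -0.079 0.2 0 0 -0.565;0.9 -0.967 -0.079 0.33 0 0 -0.565;0.9 -0.967 -0.079 0.33 0 0 -0.565;0.9 -0.967 -0.079 0.33 0 0 -0.565;0.9 -0.967 -0.079 0.33 0 0 -0.565;0.9 -0.967 -0.079 0.33 0 0 -0.565"}}

```text
time: 16.2
tool_pos: [0.4381, 0.1181, 0.1101]
ee_rot: [-3.135, 0.001, 1.477]
wrist_force: [-0.4, -0.6, 0.1]
width: 0.0845
```

{"op": "servo_tool", "data": {"targets": "0.9 0 0 0 0 0 -0.1;0.9 0 0 0 0 0 -0.1;0.9 0 0 0 0 0 -0.1"}}

```text
time: 16.45
tool_pos: [0.4385, 0.1181, 0.1105]
ee_rot: [-3.136, -0.001, 1.791]
wrist_force: [0.1, -0.3, 0.4]
width: 0.0844
```

```bash

python3 - <<'E'
from h import *
o=get_obs(); w=snap('wrist'); save("w10",w["image"]); print(o['tool_pos'],o['ee_rot'])
E
```

```text
[0.43850053 0.11814662 0.11053362] [-3.13576248e+00 -5.29346674e-04  1.79060897e+00]
```

View pics/w10.png

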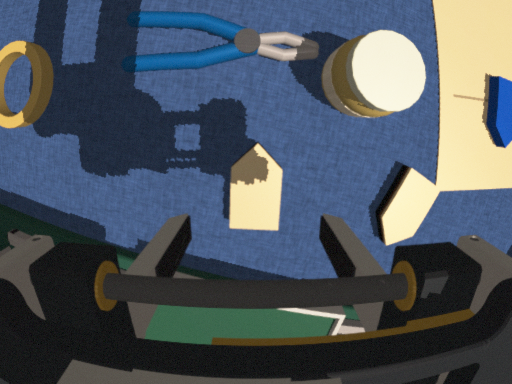

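```bash
cat >> h.py <<'E'
def wscale(tip,sq,z=.02,g=None):
    o=get_obs(); w=snap('wrist'); a=watz(w,tip,o,z)[:2];b=watz(w,sq,o,z)[:2]; d=a-b
    c=b+d*34/84; print("c",c.round(4),"yaw",(np.arctan2(d[1],d[0])-np.pi/2)%(2*np.pi),"len",np.linalg.norm(d)); return c
E
python3 - <<'E'
from h import *
c=wscale((257,145),(254,230))
plan([.4415,.118,.008],1.745)
E
```

```text
c [0.4426 0.1194] yaw 1.7558846798577203 len 0.08261559688561003
d [-0.003  0.013  0.411] rv [-0.002 -0.     0.013] rows 2.5
```

{"op": "servo_tool", "data": {"targets": "0.8 0 0.013 0.2 0 0 0.012;0.8 0 0.013 0.35 0 0 0.012;0.8 0 0.013 0.415 0 0 0.012;0.8 0 0.013 0.415 0 0 0.012;0 0 0.013 0.415 0 0 0.012;0 0 0.013 0.415 0 0 0.012;0 0 0.013 0.415 0 0 0.012;0 0 0.013 0.415 0 0 0.012;0 0 0.013 0.415 0 0 0.012;0 0 0.013 0.415 0 0 0.012;0 0 0.013 0.415 0 0 0.012;0 0 0.013 0.415 0 0 0.012"}}

```text
time: 17.55
tool_pos: [0.4452, 0.1194, 0.0118]
ee_rot: [3.138, -0.0, 1.748]
wrist_force: [-0.9, -0.7, 5.6]
width: 0.0478
```

{"op": "servo_tool", "data": {"targets": "0 0 0 -0.1 0 0 0;0 0 0 -0.25 0 0 0;0 0 0 -0.4 0 0 0;0 0 0 -0.6 0 0 0;0 0 0 -0.76 0 0 0;0 0 0 -0.76 0 0 0.3;0 0 0 -0.76 0 0 0.56;0 0 0 -0.76 0 0 0.56;0 0 0 -0.76 0 0 0.56;0 0 0 -0.76 0 0 0.56;0 0 0 -0.76 0 0 0.56;0 0 0 -0.76 0 0 0.56"}}

```text
time: 18.55
tool_pos: [0.4434, 0.119, 0.1997]
ee_rot: [-3.141, 0.0, 0.866]
wrist_force: [-0.6, 0.9, -0.6]
width: 0.0474
```

```bash

python3 - <<'E'
from h import *
plan([*tw(-.048,-.033),.12],PY)
o=get_obs();print(o['tool_pos'],o['ee_rot'],o['width'])
E
```

```text
d [0.29  0.486 0.318] rv [-0.     0.     0.287] rows 7.2
[0.44336743 0.11904843 0.19966468] [-3.14124542e+00  4.21743911e-04  8.66428472e-01] 0.04737536812146894
```

{"op": "servo_tool", "data": {"targets": "0 0.1 0.15 0 0 0 0.287;0 0.2 0.3 0 0 0 0.287;0 0.29 0.486 0 0 0 0.287;0 0.29 0.486 0 0 0 0.287;0 0.29 0.486 0 0 0 0.287;0 0.29 0.486 0.1 0 0 0.287;0 0.29 0.486 0.2 0 0 0.287;0 0.29 0.486 0.33 0 0 0.287;0 0.29 0.486 0.33 0 0 0.287;0 0.29 0.486 0.33 0 0 0.287"}}

```text
time: 19.38
tool_pos: [0.5815, 0.0964, 0.115]
ee_rot: [3.141, 0.006, -0.028]
wrist_force: [-0.2, 0.5, -0.0]
width: 0.0475
```

```bash

python3 - <<'E'
from h import *
plan([*tw(-.048,-.033),.06],PY)
o=get_obs();print(o['tool_pos'],o['ee_rot'],o['width'])
w=snap('wrist'); save("w11",w["image"])
E
```

```text
d [0.007 0.002 0.22 ] rv [0.    0.002 0.002] rows 1.3
[0.58145126 0.09639637 0.11498248] [ 3.1410039   0.0061165  -0.02799815] 0.047473807265412664
```

View pics/w11.png

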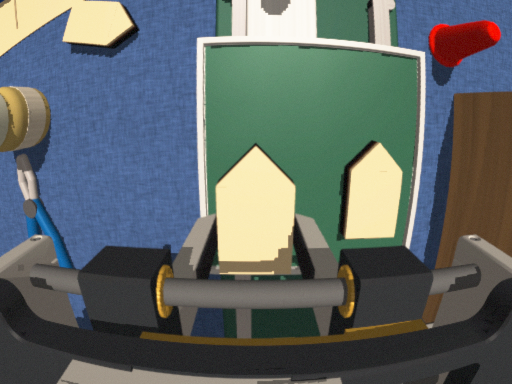

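{"op": "servo_tool", "data": {"targets": "0 0.007 0 0.1 0 0 0;0 0.007 0 0.16 0 0 0;0 0.007 0 0.21 0 0 0;0 0.007 0 0.24 0 0 0;0 0.007 0 0.262 0 0 0;0 0.007 0 0.262 0 0 0;0 0.007 0 0.262 0 0 0"}}

```text
time: 20.02
tool_pos: [0.5861, 0.0966, 0.0573]
ee_rot: [-3.141, -0.003, -0.028]
wrist_force: [-5.9, -1.2, 12.3]
width: 0.0475
```

{"op": "servo_tool", "data": {"targets": "0.64 0 0 -0.012 0 0 0;0.64 0 0 -0.012 0 0 0;0.64 0 0 -0.012 0 0 0;0.64 0 0 -0.1 0 0 0;0.64 0 0 -0.25 0 0 0;0.64 0 0 -0.42 0 0 0;0.64 0 0 -0.56 0 0 0;0.64 0 0 -0.56 0 0 0"}}

```text
time: 20.68
tool_pos: [0.5894, 0.0969, 0.2021]
ee_rot: [-3.14, -0.017, -0.029]
wrist_force: [0.8, -0.5, 1.7]
width: 0.0601
```

```bash

python3 - <<'E'
from h import *
o=get_obs();w=snap('wrist'); save("w12",w["image"])
s=snap('scene');t=snap('top')
save("t12",cv2.resize(t["image"][95:275,140:400],None,fx=3,fy=3))
# C: yaw 4.43 -> equivalent tool yaw 4.43-pi=1.29
plan([.418,.280,.11],4.43-np.pi)
E
```

```text
d [-0.69  -0.714  0.327] rv [ 0.    -0.    -0.419] rows 10.5
```

View pics/w12.png

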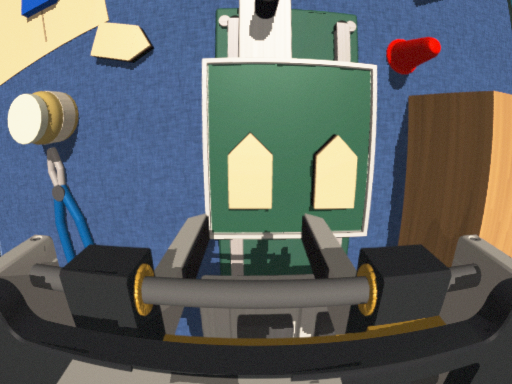

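View pics/t12.png

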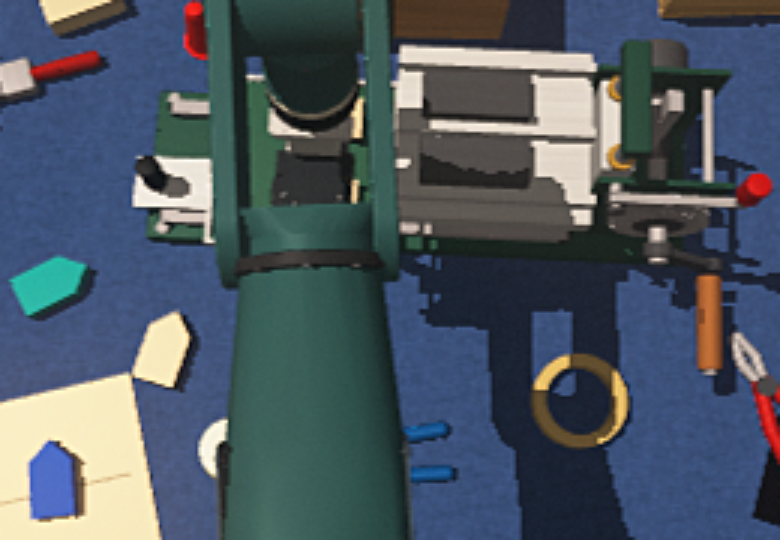

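{"op": "servo_tool", "data": {"targets": "0.9 -0.69 -0.714 0 0 0 -0.419;0.9 -0.69 -0.714 0 0 0 -0.419;0.9 -0.69 -0.714 0 0 0 -0.419;0.9 -0.69 -0.714 0 0 0 -0.419;0.9 -0.69 -0.714 0 0 0 -0.419;0.9 -0.69 -0.714 0 0 0 -0.419;0.9 -0.69 -0.714 0.1 0 0 -0.419;0.9 -0.69 -0.714 0.2 0 0 -0.419;0.9 -0.69 -0.714 0.32 0 0 -0.419;0.9 -0.69 -0.714 0.32 0 0 -0.419;0.9 -0.69 -0.714 0.32 0 0 -0.419;0.9 -0.69 -0.714 0.32 0 0 -0.419"}}

```text
time: 21.83
tool_pos: [0.4158, 0.279, 0.1082]
ee_rot: [-3.137, 0.005, 1.289]
wrist_force: [0.5, -0.2, -0.0]
width: 0.0845
```

```bash

python3 - <<'E'
from h import *
o=get_obs(); w=snap('wrist'); save("w13",w["image"]); print(o['tool_pos'],o['ee_rot'])
E
```

```text
[0.4157795  0.27898682 0.1082301 ] [-3.13659961  0.00469467  1.28865099]
```

View pics/w13.png

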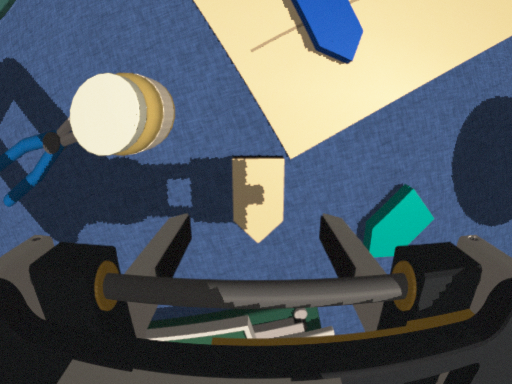

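```bash

python3 - <<'E'
from h import *
c=wscale((258,243),(258.5,157))
o=get_obs(); w=snap('wrist'); Ri=R.from_euler("xyz",o["ee_rot"]).inv()
for u in ((366,237),(370,257),(408,187)): print(Ri.apply(watz(w,u,o,.01)-o['tool_pos'])[:2])
plan([.4195,.280,.008],1.29)
E
```

```text
c [0.4177 0.2818] yaw 4.423908204774867 len 0.08510625832393824
[0.11902408 0.05235469]
[0.12741878 0.07699497]
[ 0.16267949 -0.00292265]
d [0.004 0.009 0.411] rv [-0.     0.    -0.001] rows 2.5
```

{"op": "servo_tool", "data": {"targets": "0.8 0.006 0.008 0.2 0 0 0;0.8 0.006 0.008 0.35 0 0 0;0.8 0.006 0.008 0.405 0 0 0;0.8 0.006 0.008 0.405 0 0 0;0 0.006 0.008 0.405 0 0 0;0 0.006 0.008 0.405 0 0 0;0 0.006 0.008 0.405 0 0 0;0 0.006 0.008 0.405 0 0 0;0 0.006 0.008 0.405 0 0 0;0 0.006 0.008 0.405 0 0 0;0 0.006 0.008 0.405 0 0 0;0 0.006 0.008 0.405 0 0 0"}}

```text
time: 22.98
tool_pos: [0.4215, 0.2814, 0.0127]
ee_rot: [3.139, -0.002, 1.287]
wrist_force: [-0.0, -1.0, 5.9]
width: 0.0477
```

{"op": "servo_tool", "data": {"targets": "0 0 0 -0.1 0 0 0;0 0 0 -0.25 0 0 0;0 0 0 -0.4 0 0 0;0 0 0 -0.6 0 0 0;0 0 0 -0.76 0 0 0;0 0 0 -0.76 0 0 0"}}

```text
time: 23.48
tool_pos: [0.4232, 0.2825, 0.2098]
ee_rot: [3.131, -0.011, 1.288]
wrist_force: [-0.2, 0.2, -0.1]
width: 0.0474
```

```bash

python3 - <<'E'
from h import *
# point toward +x; extents -34..+50 -> centre tray x=-0.008
plan([*tw(-.008,.062),.14],np.pi/2+PY)
o=get_obs();print(o['tool_pos'],o['ee_rot'],o['width'])
E
```

```text
d [-0.134  0.881  0.287] rv [ 0.004 -0.003 -0.079] rows 5.6
[0.42323623 0.282535   0.20976063] [ 3.13084422 -0.01054775  1.28752836] 0.047428424861719574
```

{"op": "servo_tool", "data": {"targets": "0 -0.134 0.881 0 0 0 -0.078;0 -0.134 0.881 0 0 0 -0.078;0 -0.134 0.881 0 0 0 -0.078;0 -0.134 0.881 0 0 0 -0.078;0 -0.134 0.881 0 0 0 -0.078;0 -0.134 0.881 0.15 0 0 -0.078;0 -0.134 0.881 0.32 0 0 -0.078;0 -0.134 0.881 0.32 0 0 -0.078;0 -0.134 0.881 0.32 0 0 -0.078;0 -0.134 0.881 0.32 0 0 -0.078"}}

```text
time: 24.32
tool_pos: [0.6227, 0.1877, 0.1224]
ee_rot: [3.14, -0.001, 1.533]
wrist_force: [-0.2, 0.2, -0.8]
width: 0.0475
```

```bash

python3 - <<'E'
from h import *
plan([*tw(-.008,.062),.06],np.pi/2+PY)
o=get_obs();print(o['tool_pos'],o['ee_rot'],o['width'])
w=snap('wrist'); save("w14",w["image"])
E
```

```text
d [0.007 0.013 0.25 ] rv [ 0.001 -0.    -0.001] rows 1.5
[0.62270753 0.18766715 0.12239575] [ 3.13985082e+00 -6.79342937e-04  1.53306527e+00] 0.047545890045369306
```

View pics/w14.png

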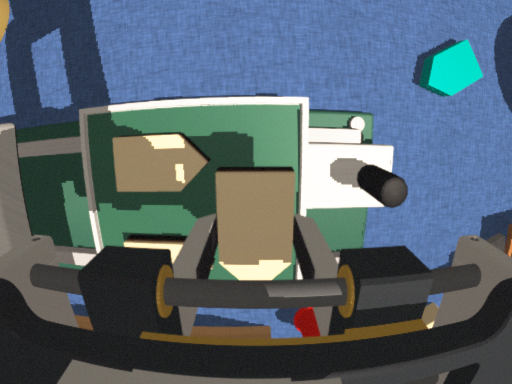

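```bash

python3 - <<'E'
from h import *
o=get_obs(); w=snap('wrist')
Ri=np.array([[np.cos(PY),np.sin(PY)],[-np.sin(PY),np.cos(PY)]])
for u,z in (((209,159),.067),((306,99),.053),((82,110),.053),((300,160),.047),((394,190),.102)): print(u,(Ri@(watz(w,u,o,z)[:2]-TC)).round(4))
print((Ri@(o['tool_pos'][:2]-TC)).round(4))
E
```

```text
(209, 159) [-0.0468  0.0237]
(306, 99) [-0.0959  0.1041]
(82, 110) [-0.0951 -0.101 ]
(300, 160) [-0.0426  0.1007]
(394, 190) [-0.0294  0.1664]
[-0.0103  0.0608]
```

{"op": "servo_tool", "data": {"targets": "0 0.012 0.01 0.1 0 0 0;0 0.012 0.01 0.17 0 0 0;0 0.012 0.01 0.23 0 0 0;0 0.012 0.01 0.26 0 0 0;0 0.012 0.01 0.275 0 0 0;0 0.012 0.01 0.275 0 0 0;0 0.012 0.01 0.275 0 0 0"}}

```text
time: 25.0
tool_pos: [0.6267, 0.191, 0.058]
ee_rot: [3.135, -0.002, 1.533]
wrist_force: [-3.2, -0.2, 5.9]
width: 0.0475
```

{"op": "servo_tool", "data": {"targets": "0.62 0 0 -0.006 0 0 0;0.62 0 0 -0.006 0 0 0;0.62 0 0 -0.006 0 0 0;0.62 0 0 -0.1 0 0 0;0.62 0 0 -0.25 0 0 0;0.62 0 0 -0.42 0 0 0;0 0 0 -0.6 0 0 0;0 0 0 -0.6 0 0 0"}}

```text
time: 25.67
tool_pos: [0.6286, 0.1908, 0.2133]
ee_rot: [3.124, -0.004, 1.533]
wrist_force: [1.0, -0.2, 1.4]
width: 0.048
```

```bash

python3 - <<'E'
from h import *
o=get_obs();w=snap('wrist'); save("w15",w["image"])
s=snap('scene');save("s15",cv2.resize(s["image"][130:330,100:400],None,fx=2.6,fy=2.6))
E
```

```text
(no output)
```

View pics/w15.png

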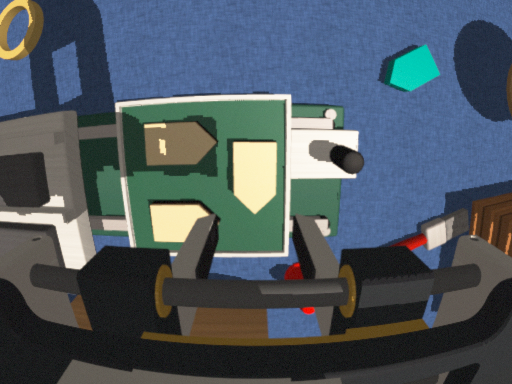

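View pics/s15.png

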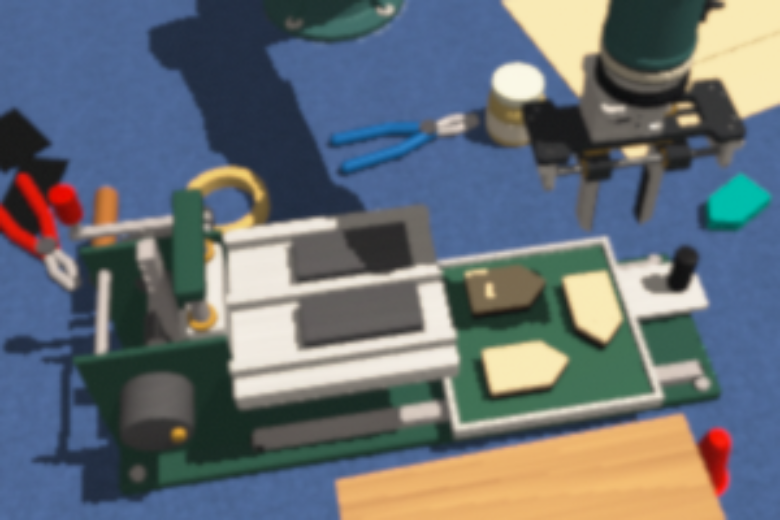

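```bash

python3 - <<'E'
from h import *
print(tw(-.03,.165),tw(-.03,.215))
plan([*tw(-.03,.215),.2],np.pi/2+PY)
E
```

```text
[0.60779219 0.29294873] [0.60954184 0.34291811]
d [ 0.607 -0.092  0.026] rv [ 0.003 -0.001 -0.001] rows 3.7
```

{"op": "servo_tool", "data": {"targets": "0 0.607 -0.092 0 0 0 0;0 0.607 -0.092 0 0 0 0;0 0.607 -0.092 0 0 0 0;0 0.607 -0.092 0.1 0 0 0;0 0.607 -0.092 0.25 0 0 0;0 0.607 -0.092 0.4 0 0 0;0 0.607 -0.092 0.54 0 0 0;0 0.607 -0.092 0.54 0 0 0;0 0.607 -0.092 0.54 0 0 0"}}

```text
time: 26.52
tool_pos: [0.6047, 0.3412, 0.0616]
ee_rot: [-3.132, 0.005, 1.533]
wrist_force: [0.4, -0.7, 1.7]
width: 0.0004
```

```bash

python3 - <<'E'
from h import *
o=get_obs();w=snap('wrist'); save("w16",w["image"]); print(o['tool_pos'],o['ee_rot'],o['width'])
print(watz(w,(240,180),o,.102))
E
```

```text
[0.60471171 0.34118087 0.06159945] [-3.13241952  0.00461111  1.5325506 ] 0.0004022160365150954
[0.56420247 0.33576007 0.102     ]
```

View pics/w16.png

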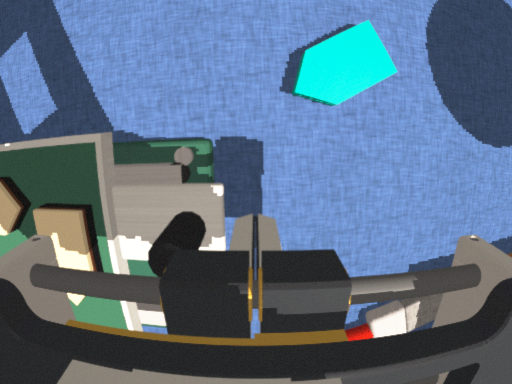

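{"op": "servo_tool", "data": {"targets": "0 -0.05 0.008 -0.06 0 0 0;0 -0.08 0.008 -0.06 0 0 0;0 -0.11 0.008 -0.06 0 0 0;0 -0.14 0.008 -0.06 0 0 0;0 -0.18 0.008 -0.06 0 0 0;0 -0.23 0.008 -0.06 0 0 0;0 -0.28 0.008 -0.06 0 0 0;0 -0.33 0.008 -0.06 0 0 0;0 -0.38 0.008 -0.06 0 0 0;0 -0.43 0.008 -0.06 0 0 0;0 -0.48 0.008 -0.06 0 0 0;0 -0.53 0.008 -0.06 0 0 0"}}

```text
time: 27.57
tool_pos: [0.6047, 0.2086, 0.0818]
ee_rot: [3.141, -0.0, 1.532]
wrist_force: [2.7, 3.6, 1.9]
width: 0.0006
```

```bash

python3 - <<'E'
from h import *
o=get_obs();w=snap('wrist'); save("w17",w["image"]); print(o['tool_pos'],o['ee_rot'],o['width'])
E
```

```text
[0.604665   0.20864281 0.08177493] [ 3.14144993e+00 -9.36251410e-05  1.53224058e+00] 0.0005625051422649125
```

View pics/w17.png

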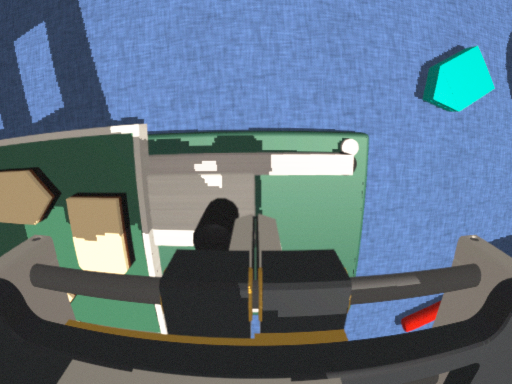

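{"op": "servo_tool", "data": {"targets": "0 -0.05 0 -0.02 0 0 0;0 -0.1 0 -0.02 0 0 0;0 -0.15 0 -0.02 0 0 0;0 -0.2 0 -0.02 0 0 0;0 -0.24 0 -0.02 0 0 0;0 -0.27 0 -0.02 0 0 0;0 -0.29 0 -0.02 0 0 0;0 -0.31 0 -0.02 0 0 0;0 -0.33 0 -0.02 0 0 0"}}

```text
time: 28.37
tool_pos: [0.6014, 0.1273, 0.0868]
ee_rot: [-3.141, -0.0, 1.533]
wrist_force: [-0.5, 3.4, -2.5]
width: 0.0006
```

{"op": "servo_tool", "data": {"targets": "0 -0.02 0 0 0 0 0;0 -0.035 0 0 0 0 0;0 -0.05 0 0 0 0 0;0 -0.05 0 0 0 0 0"}}

```text
time: 28.7
tool_pos: [0.6011, 0.1173, 0.087]
ee_rot: [3.141, -0.005, 1.533]
wrist_force: [0.8, 7.9, -2.4]
width: 0.0003
```

```bash

python3 - <<'E'
from h import *
o=get_obs();w=snap('wrist'); save("w18",w["image"]); print(o['tool_pos'],o['ee_rot'],o['width'])
s=snap('scene');save("s18",cv2.resize(s["image"][130:330,100:400],None,fx=2.6,fy=2.6))
E
```

```text
[0.60113548 0.1173371  0.08698926] [ 3.14114634 -0.00541477  1.53311101] 0.00031360670865351805
```

View pics/w18.png

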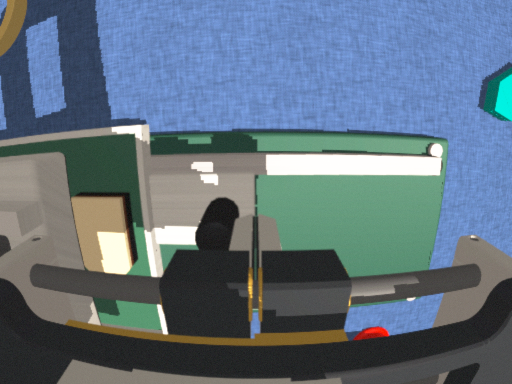

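View pics/s18.png

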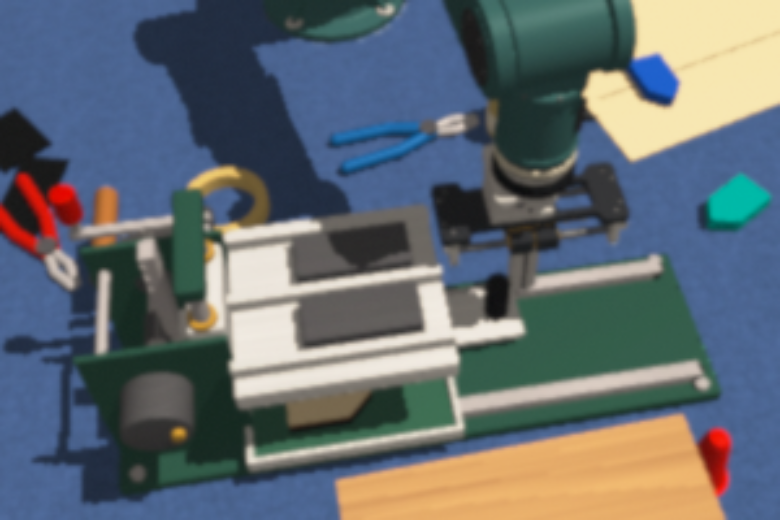

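{"op": "servo_tool", "data": {"targets": "0 -0.01 0 0 0 0 0;0 -0.02 0 0 0 0 0;0 -0.03 0 0 0 0 0;0 -0.03 0 0 0 0 0;0 -0.03 0 0 0 0 0"}}

```text
time: 29.22
tool_pos: [0.6011, 0.1171, 0.0872]
ee_rot: [3.14, -0.018, 1.537]
wrist_force: [1.1, 21.6, -3.3]
width: 0.0005
```

{"op": "servo_tool", "data": {"targets": "0 0.1 0 -0.1 0 0 0;0 0.2 0 -0.4 0 0 0;0.6 0.3 0 -0.7 0 0 0;0.6 0.3 0 -0.7 0 0 0;0.6 0.3 0 -0.7 0 0 0"}}

```text
time: 29.63
tool_pos: [0.6044, 0.1824, 0.2667]
ee_rot: [3.136, 0.001, 1.532]
wrist_force: [0.5, -0.6, 0.8]
width: 0.0169
```

```bash

python3 - <<'E'
from h import *
s=snap('scene');t=snap('top')
Ri=np.array([[np.cos(PY),np.sin(PY)],[-np.sin(PY),np.cos(PY)]])
a=atz(s,(100+463/2.6,130+438/2.6),.053); print("far out corner press",Ri@(a[:2]-O))
save("s19",cv2.resize(s["image"][190:320,140:320],None,fx=4.4,fy=4.4)); crop(t,"t19",175,95,405,275,3.4)
w=snap('wrist'); save("w19",w["image"])
E
```

```text
far out corner press [0.1128531  0.10210704]
```

View pics/s19.png

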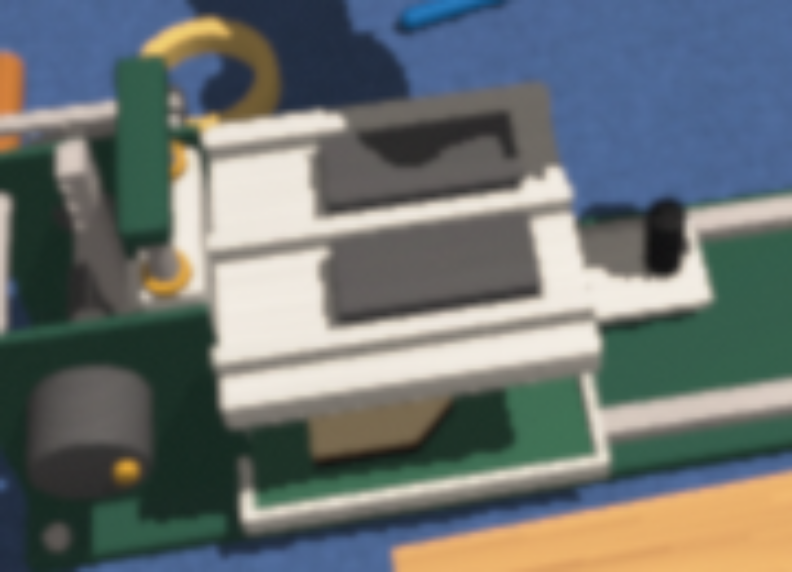

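View pics/t19.png

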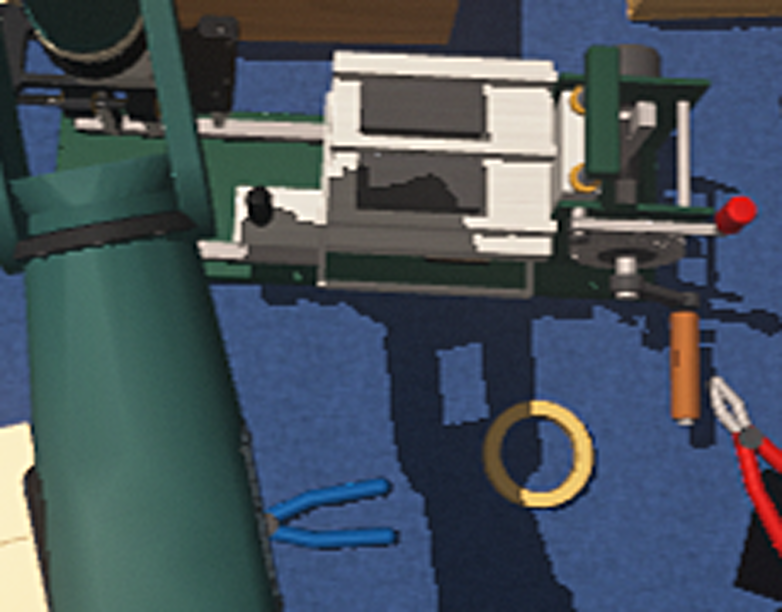

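View pics/w19.png

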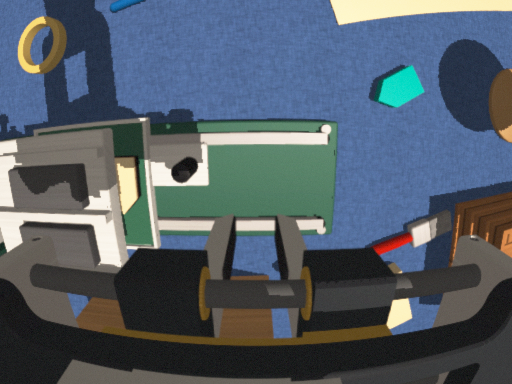

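```bash

python3 - <<'E'
from h import *
t=snap('top'); T=lambda u,v:(175+u/3.4,95+v/3.4)
Ri=np.array([[np.cos(PY),np.sin(PY)],[-np.sin(PY),np.cos(PY)]])
for u in ((319,286),(529,297)): print(Ri@(atz(t,T(*u),.053)[:2]-O))
print("knobtop",Ri@(atz(t,T(259,193),.102)[:2]-O))
plan([.602,.155,.2],PY)
E
```

```text
[-0.1024669  0.1009775]
[-0.10234093 -0.10324053]
knobtop [-0.02687529  0.16238535]
d [-0.108 -0.007  0.256] rv [ 0.001 -0.001  0.499] rows 12.5
```

{"op": "servo_tool", "data": {"targets": "0 -0.108 -0.007 0.2 0 0 0.499;0 -0.108 -0.007 0.2 0 0 0.499;0 -0.108 -0.007 0.2 0 0 0.499;0 -0.108 -0.007 0.2 0 0 0.499;0 -0.108 -0.007 0.2 0 0 0.499;0 -0.108 -0.007 0.2 0 0 0.499;0 -0.108 -0.007 0.2 0 0 0.499;0 -0.108 -0.007 0.2 0 0 0.499;0 -0.108 -0.007 0.2 0 0 0.499;0 -0.108 -0.007 0.2 0 0 0.499;0 -0.108 -0.007 0.2 0 0 0.499;0 -0.108 -0.007 0.2 0 0 0.499"}}

```text
time: 30.83
tool_pos: [0.5999, 0.154, 0.2091]
ee_rot: [3.14, 0.004, 0.025]
wrist_force: [0.6, 0.5, 0.4]
width: 0.0003
```

```bash

python3 - <<'E'
from h import *
print(get_obs()['tool_pos'])
plan([.602,.15,.08],PY)
E
```

```text
[0.59986371 0.15402355 0.20906041]
d [0.01  0.015 0.516] rv [0.001 0.001 0.019] rows 3.1
```

{"op": "servo_tool", "data": {"targets": "0 0.01 0 0.17 0 0 0.019;0 0.01 0 0.34 0 0 0.019;0 0.01 0 0.5 0 0 0.019;0 0.01 0.05 0.51 0 0 0.019;0 0.01 0.09 0.51 0 0 0.019;0 0.01 0.12 0.51 0 0 0.019;0 0.01 0.14 0.51 0 0 0.019;0 0.01 0.16 0.51 0 0 0.019;0 0.01 0.18 0.51 0 0 0.019;0 0.01 0.18 0.51 0 0 0.019"}}

```text
time: 31.67
tool_pos: [0.6069, 0.1144, 0.0884]
ee_rot: [-3.132, -0.007, -0.027]
wrist_force: [0.5, 8.8, 2.3]
width: 0.0003
```

{"op": "servo_tool", "data": {"targets": "0 0 0.015 0 0 0 0;0 0 0.03 0 0 0 0;0 0 0.03 0 0 0 0;0 0 0.03 0 0 0 0"}}

```text
time: 32.0
tool_pos: [0.6069, 0.114, 0.0885]
ee_rot: [-3.121, -0.008, -0.023]
wrist_force: [1.7, 22.1, 1.9]
width: 0.0003
```

{"op": "servo_tool", "data": {"targets": "0 0 -0.06 0 0 0 0;0.55 0 -0.08 -0.15 0 0 0;0.55 0 -0.08 -0.3 0 0 0;0.55 0 -0.08 -0.45 0 0 0;0.55 0 0 -0.6 0 0 0;0.55 -0.03 0.15 -0.8 0 0 0;0.55 -0.1 0.3 -1 0 0 0;0.55 -0.15 0.5 -1 0 0 0;0.55 -0.2 0.7 -1 0 0 0;0.55 -0.23 0.85 -1 0 0 0;0.55 -0.23 1 -1 0 0 0"}}

```text
time: 32.92
tool_pos: [0.5466, -0.1031, 0.3358]
ee_rot: [3.139, -0.007, -0.027]
wrist_force: [1.0, -0.8, 0.5]
width: 0.0515
```

```bash

python3 - <<'E'
from h import *
print(get_obs()['tool_pos'])
plan([.545,-.298,.335],PY)
E
```

```text
[ 0.54661585 -0.1031304   0.33580792]
d [0.014 0.779 0.005] rv [ 0.001 -0.002  0.003] rows 4.7
```

{"op": "servo_tool", "data": {"targets": "0.55 0.014 0.2 -0.03 0 0 0;0.55 0.014 0.4 -0.03 0 0 0;0.55 0.014 0.6 -0.03 0 0 0;0.55 0.014 0.78 0 0 0 0;0.55 0.014 0.78 0 0 0 0;0.55 0.014 0.78 0 0 0 0"}}

```text
time: 33.42
tool_pos: [0.544, -0.3026, 0.3306]
ee_rot: [3.139, 0.001, -0.035]
wrist_force: [-1.3, -0.2, 0.0]
width: 0.0519
```

```bash

python3 - <<'E'
from h import *
o=get_obs();w=snap('wrist'); save("w20",w["image"]); print(o['tool_pos'],o['ee_rot'],o['qvel'].round(2))
E
```

```text
[ 0.5440375  -0.30256149  0.33060869] [ 3.13925093e+00  1.46958704e-03 -3.51537240e-02] [ 0.07 -0.04  0.03  0.06  0.04  0.05]
```

View pics/w20.png

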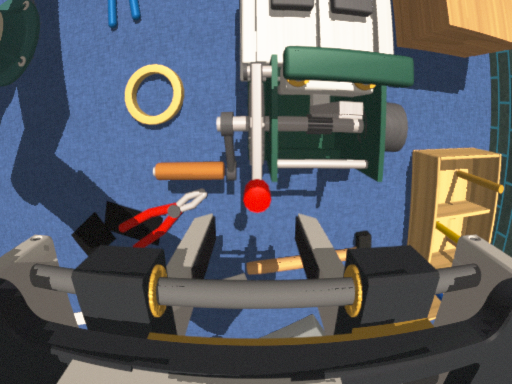

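```bash

python3 - <<'E'
from h import *
o=get_obs();w=snap('wrist'); save("w21",cv2.resize(w["image"][150:240,200:320],None,fx=5,fy=5,interpolation=cv2.INTER_CUBIC))
for v in (195,200): print(watz(w,(257,v),o,.273), watz(w,(257,v),o,.255))
t=snap('top'); s=snap('scene'); crop(t,"t21",340,120,430,200,6); crop(s,"s21",100,160,220,260,5)
E
```

```text
[ 0.54589308 -0.29385514  0.273     ] [ 0.5458607  -0.29878163  0.255     ]
[ 0.54575654 -0.29817679  0.273     ] [ 0.54571383 -0.30343002  0.255     ]
```

View pics/w21.png

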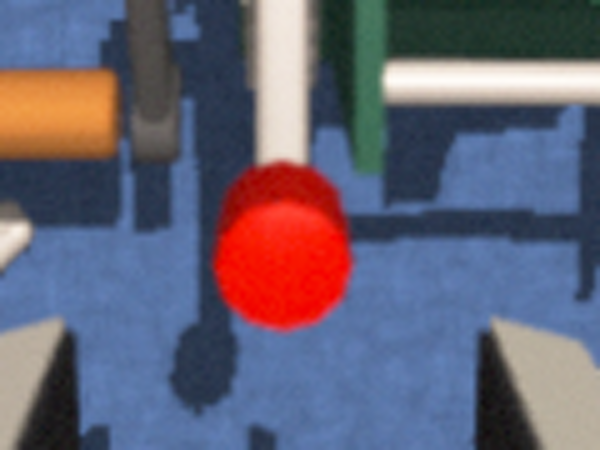

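View pics/s21.png

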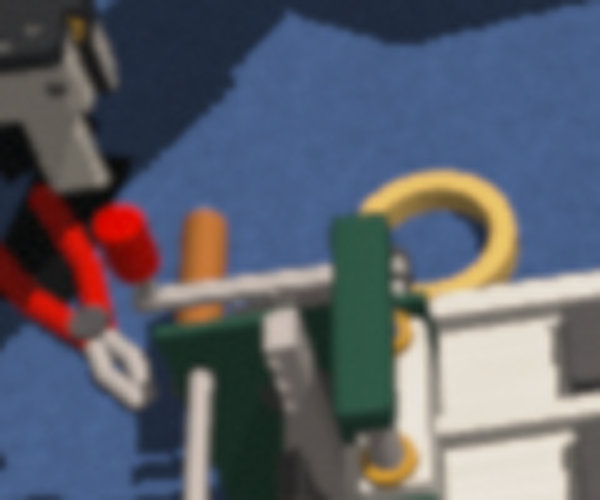

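{"op": "servo_tool", "data": {"targets": "0.55 0.006 -0.004 0.12 0 0 0;0.55 0.006 -0.004 0.24 0 0 0;0.55 0.006 -0.004 0.33 0 0 0;0.55 0.006 -0.004 0.34 0 0 0;0.55 0.006 -0.004 0.34 0 0 0"}}

```text
time: 34.03
tool_pos: [0.5469, -0.2935, 0.2459]
ee_rot: [-3.14, 0.002, -0.025]
wrist_force: [-0.0, -0.2, 0.5]
width: 0.0517
```

{"op": "servo_tool", "data": {"targets": "0.55 -0.004 0.028 0 0 0 0;0.55 -0.004 0.028 0 0 0 0;0 -0.004 0.028 0 0 0 0;0 -0.004 0.028 0 0 0 0;0 -0.004 0.028 0 0 0 0;0 -0.004 0.028 0 0 0 0;0 -0.004 0.028 0 0 0 0;0 -0.004 0.028 0 0 0 0;0 -0.004 0.028 0 0 0 0"}}

```text
time: 34.78
tool_pos: [0.5455, -0.3026, 0.2467]
ee_rot: [3.141, 0.001, -0.028]
wrist_force: [-1.9, -1.7, 1.4]
width: 0.0233
```

```bash

python3 - <<'E'
from h import *
t=snap('top'); s=snap('scene'); crop(t,"t22",140,60,420,270,2.8); crop(s,"s22",130,140,390,330,3)
E
```

```text
(no output)
```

View pics/t22.png

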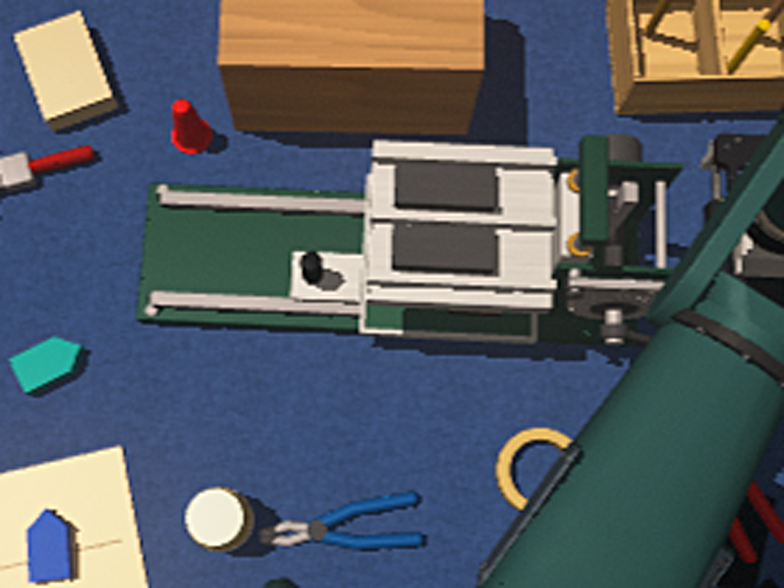

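View pics/s22.png

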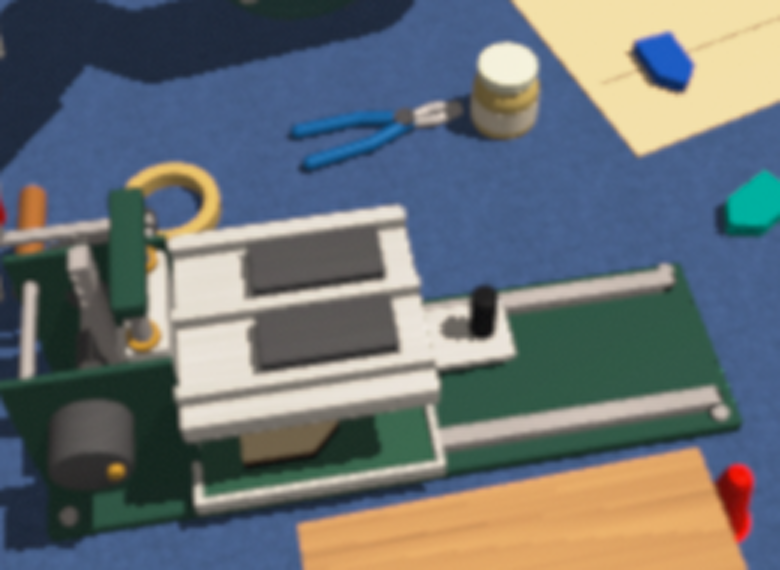

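{"op": "servo_tool", "data": {"targets": "0 0 -0.018 -0.036 0 0 0;0 0 -0.038 -0.071 0 0 0;0 0 -0.061 -0.104 0 0 0;0 0 -0.09 -0.142 0 0 0;0 0 -0.09 -0.142 0 0 0;0 0 -0.09 -0.142 0 0 0;0 0 -0.09 -0.142 0 0 0;0 0 -0.09 -0.142 0 0 0"}}

```text
time: 35.55
tool_pos: [0.5462, -0.2783, 0.2819]
ee_rot: [-3.139, 0.001, -0.026]
wrist_force: [-2.0, 4.2, -4.6]
width: 0.0234
```

```bash

python3 - <<'E'
from h import *
print(get_obs()['width'])
s=snap('scene'); crop(s,"s23",100,140,320,330,3.4)
E
```

```text
0.023373829800401057
```

View pics/s23.png

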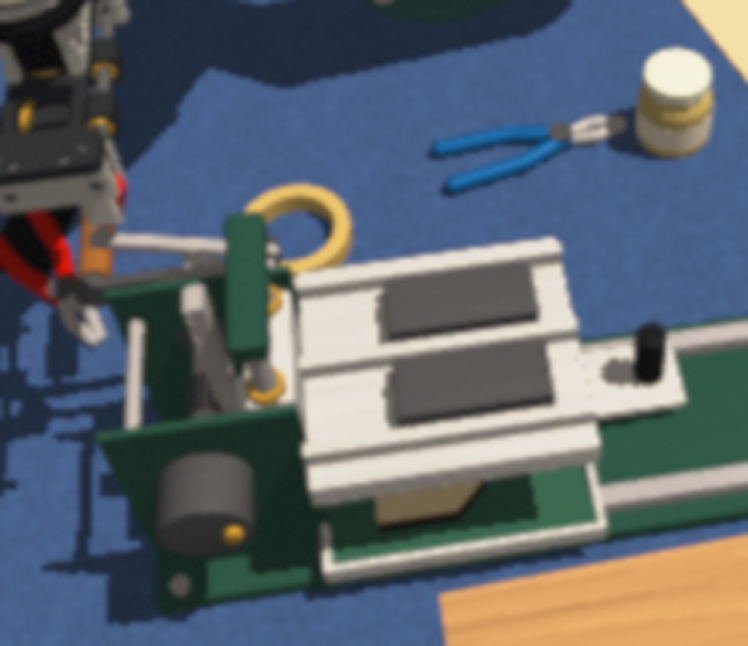

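{"op": "servo_tool", "data": {"targets": "0 0 0 0 0 0 0;0 0 0 0 0 0 0;0 0 0 0 0 0 0;0 0 0 0 0 0 0;0 0 0 0 0 0 0;0 0 0 0 0 0 0;0 0 0 0 0 0 0;0 0 0 0 0 0 0;0 0 0 0 0 0 0;0 0 0 0 0 0 0;0 0 0 0 0 0 0;0 0 0 0 0 0 0"}}

```text
time: 36.6
tool_pos: [0.5462, -0.2785, 0.2817]
ee_rot: [-3.138, 0.001, -0.026]
wrist_force: [-2.2, 6.1, -4.9]
width: 0.0234
```

{"op": "servo_tool", "data": {"targets": "0 0 0 0 0 0 0;0 0 0 0 0 0 0;0 0 0 0 0 0 0;0 0 0 0 0 0 0;0 0 0 0 0 0 0;0 0 0 0 0 0 0;0 0 0 0 0 0 0;0 0 0 0 0 0 0;0 0 0 0 0 0 0;0 0 0 0 0 0 0;0 0 0 0 0 0 0;0 0 0 0 0 0 0"}}

```text
time: 37.6
tool_pos: [0.5462, -0.2785, 0.2817]
ee_rot: [-3.138, 0.001, -0.026]
wrist_force: [-2.5, 5.9, -4.5]
width: 0.0232
```

```bash

python3 - <<'E'
from h import *
s=snap('scene'); crop(s,"s24",100,140,320,330,3.4)
E
```

```text
(no output)
```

View pics/s24.png

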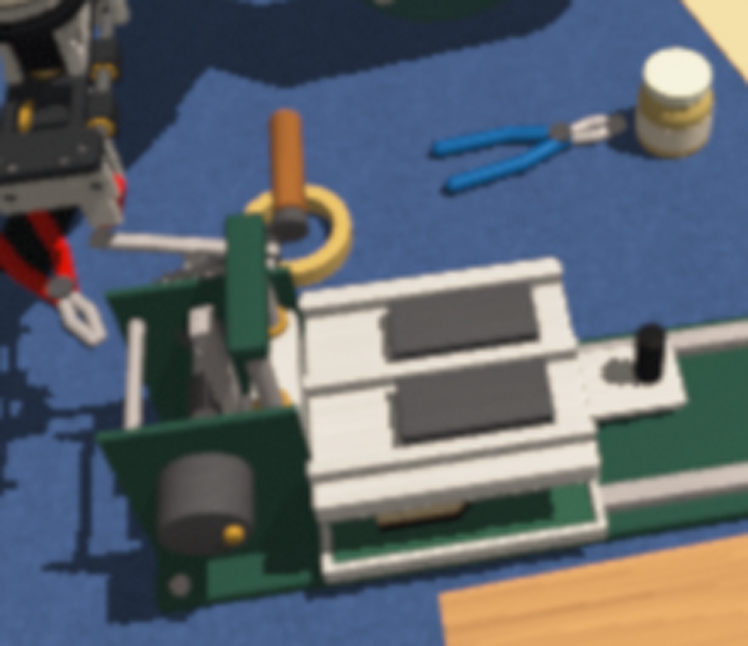

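{"op": "servo_tool", "data": {"targets": "0 0 0 0 0 0 0;0 0 0 0 0 0 0;0 0 0 0 0 0 0;0 0 0 0 0 0 0;0 0 0 0 0 0 0;0 0 0 0 0 0 0;0 0 0 0 0 0 0;0 0 0 0 0 0 0;0 0 0 0 0 0 0;0 0 0 0 0 0 0;0 0 0 0 0 0 0;0 0 0 0 0 0 0"}}

```text
time: 38.65
tool_pos: [0.5462, -0.2785, 0.2817]
ee_rot: [-3.138, 0.001, -0.026]
wrist_force: [-2.1, 4.7, -4.8]
width: 0.0237
```

{"op": "servo_tool", "data": {"targets": "0 0 0 0 0 0 0;0 0 0 0 0 0 0;0 0 0 0 0 0 0;0 0 0 0 0 0 0;0 0 0 0 0 0 0;0 0 0 0 0 0 0;0 0 0 0 0 0 0;0 0 0 0 0 0 0;0 0 0 0 0 0 0;0 0 0 0 0 0 0;0 0 0 0 0 0 0;0 0 0 0 0 0 0"}}

```text
time: 39.65
tool_pos: [0.5462, -0.2785, 0.2817]
ee_rot: [-3.138, 0.001, -0.026]
wrist_force: [-2.4, 4.6, -5.0]
width: 0.0237
```

{"op": "servo_tool", "data": {"targets": "0 0 0 0 0 0 0;0 0 0 0 0 0 0;0 0 0 0 0 0 0;0 0 0 0 0 0 0;0 0 0 0 0 0 0;0 0 0 0 0 0 0;0 0 0 0 0 0 0;0 0 0 0 0 0 0;0 0 0 0 0 0 0;0 0 0 0 0 0 0;0 0 0 0 0 0 0;0 0 0 0 0 0 0"}}

```text
time: 40.65
tool_pos: [0.5462, -0.2785, 0.2817]
ee_rot: [-3.138, 0.001, -0.026]
wrist_force: [-2.8, 5.6, -4.4]
width: 0.0231
```

```bash

python3 - <<'E'
from h import *
s=snap('scene'); crop(s,"s25",100,140,320,330,3.4)
E
```

```text
(no output)
```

View pics/s25.png

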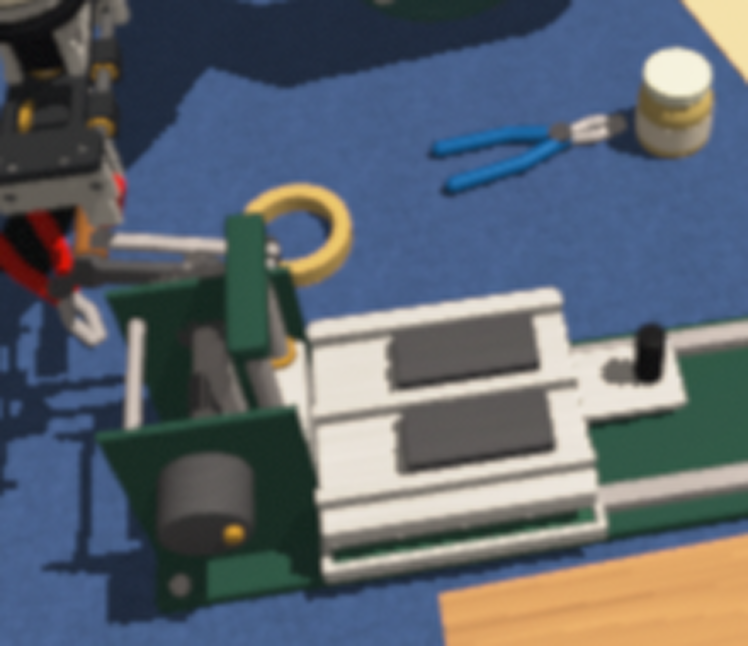

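{"op": "servo_tool", "data": {"targets": "0 0 0 0 0 0 0;0 0 0 0 0 0 0;0 0 0 0 0 0 0;0 0 0 0 0 0 0;0 0 0 0 0 0 0;0 0 0 0 0 0 0;0 0 0 0 0 0 0;0 0 0 0 0 0 0;0 0 0 0 0 0 0;0 0 0 0 0 0 0;0 0 0 0 0 0 0;0 0 0 0 0 0 0"}}

```text
time: 41.7
tool_pos: [0.5463, -0.2785, 0.2817]
ee_rot: [-3.138, 0.001, -0.026]
wrist_force: [-2.8, 5.2, -4.5]
width: 0.0234
```

```bash

python3 - <<'E'
from h import *
s=snap('scene'); crop(s,"s26",100,140,320,330,3.4)
E
```

{"op": "servo_tool", "data": {"targets": "0 0 0 0 0 0 0;0 0 0 0 0 0 0;0 0 0 0 0 0 0;0 0 0 0 0 0 0;0 0 0 0 0 0 0;0 0 0 0 0 0 0;0 0 0 0 0 0 0;0 0 0 0 0 0 0;0 0 0 0 0 0 0;0 0 0 0 0 0 0;0 0 0 0 0 0 0;0 0 0 0 0 0 0"}}

```text
time: 42.75
tool_pos: [0.5462, -0.2785, 0.2817]
ee_rot: [-3.138, 0.001, -0.026]
wrist_force: [-2.3, 4.2, -4.5]
width: 0.0237
```

```bash

python3 - <<'E'
from h import *
s=snap('scene'); crop(s,"s27",100,140,320,330,3.4)
a=cv2.imread("pics/s26.png").astype(int);b=cv2.imread("pics/s27.png").astype(int); print(np.abs(a-b).max(2).__gt__(40).sum())
E
```

```text
0
```

View pics/s27.png

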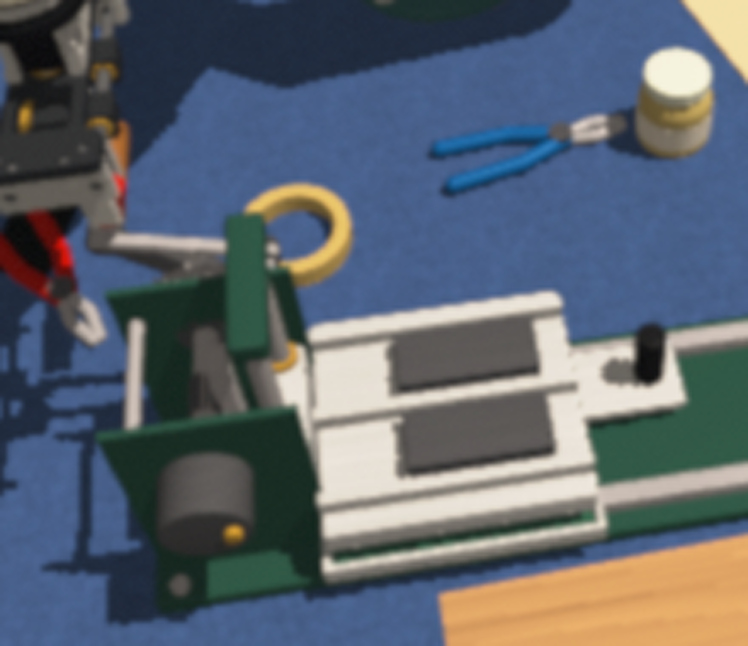

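{"op": "servo_tool", "data": {"targets": "0 0 0.03 0.04 0 0 0;0 0 0.052 0.07 0 0 0;0 0 0.068 0.098 0 0 0;0 0 0.068 0.098 0 0 0;0.6 0 0.068 0.098 0 0 0;0.6 0 0.068 0.098 0 0 0;0.6 0 0.068 0.098 0 0 0;0.6 0 0.068 0.098 0 0 0;0.6 0 0.068 0.098 0 0 0;0.6 0 0.08 0 0 0 0;0.6 0 0.08 -0.12 0 0 0;0.6 0 0.08 -0.25 0 0 0"}}

```text
time: 43.8
tool_pos: [0.5457, -0.2994, 0.3439]
ee_rot: [-3.139, 0.003, -0.027]
wrist_force: [0.1, 0.2, 1.3]
width: 0.0567
```

{"op": "servo_tool", "data": {"targets": "0.6 -0.15 0.1 -0.1 0 0 0;0.6 -0.3 0.1 -0.15 0 0 0;0.6 -0.45 0.1 -0.15 0 0 0;0.6 -0.6 0.1 -0.15 0 0 0;0.6 -0.75 0.1 -0.15 0 0 0;0.6 -0.75 0.1 -0.15 0 0 0"}}

```text
time: 44.3
tool_pos: [0.3533, -0.3192, 0.3843]
ee_rot: [3.138, -0.001, -0.032]
wrist_force: [1.5, -1.6, 1.0]
width: 0.0562
```

```bash

python3 - <<'E'
from h import *
print(get_obs()['tool_pos'])
s=snap('scene'); crop(s,"s28",100,140,320,330,3.4); t=snap('top'); crop(t,"t28",175,95,405,275,3.4)
w=snap('wrist'); save("w28",w["image"])
E
```

```text
[ 0.35329372 -0.31915658  0.38432325]
```

View pics/s28.png

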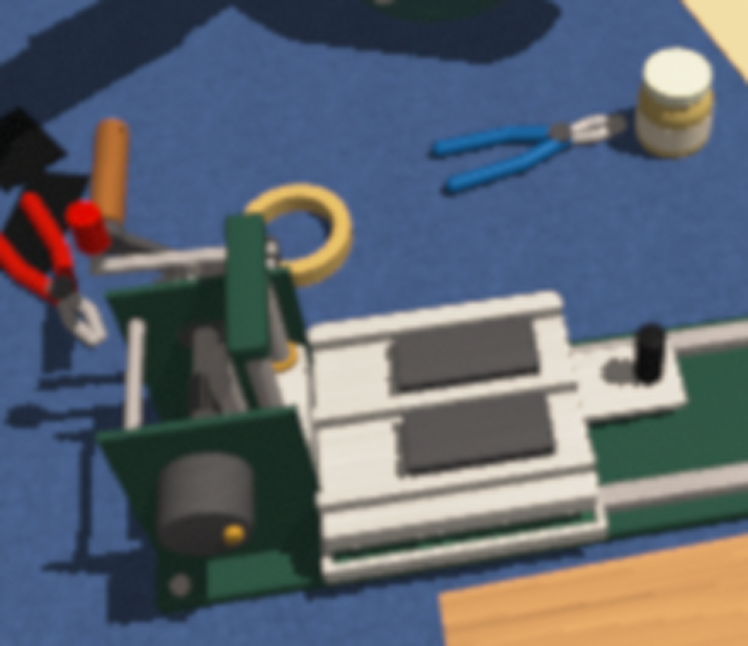

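View pics/t28.png

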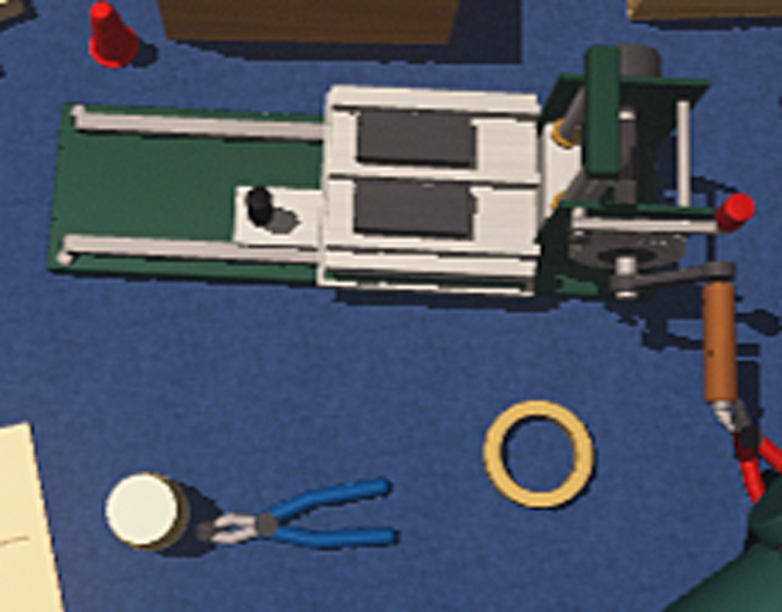

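View pics/w28.png

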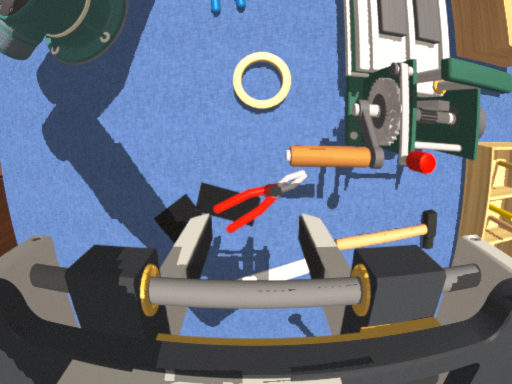

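```bash

python3 - <<'E'
from h import *
s=snap('scene');t=snap('top')
T=lambda u,v:(175+u/3.4,95+v/3.4); S=lambda u,v:(100+u/3.4,140+v/3.4)
p,e=tri(s,S(111,168),t,T(720,341)); print(p,e,"q",np.arctan2(-(p[1]+.238),p[2]-.15))
p,e=tri(s,S(88,226),t,T(737,212)); print("pawl",p,e)
# weight corner before/after
p,e=tri(s,S(553,456),t,T(354,162)); print(p,e)
for n,a,b in (("w out-far top before",(115+427/2.9,160+318/2.9),T(361,111)),("after",S(549,432),T(360,110))): print(n,*tri(s,a,t,b))
E
```

```text
[ 0.44797349 -0.29703976  0.21472365] 0.002197337104766205 q 0.7395049232988506
pawl [ 0.54409864 -0.29902964  0.26294213] 0.002776319690553937
[6.59617771e-01 5.99809647e-04 3.89811459e-02] 0.003677258633456292
w out-far top before [ 0.68578295 -0.00391544  0.10986206] 0.0016381066282270553
after [ 0.68318789 -0.00390408  0.11830166] 0.0010038703908639337
```

{"op": "servo_tool", "data": {"targets": "0.6 0 0 0 0 0 0;0.6 0 0 0 0 0 0;0.6 0 0 0 0 0 0;0.6 0 0 0 0 0 0"}}

```text
time: 44.88
tool_pos: [0.3584, -0.3198, 0.3817]
ee_rot: [-3.141, 0.0, -0.027]
wrist_force: [0.5, 0.0, -0.3]
width: 0.0564
```

```bash

python3 - <<'E'
from h import *
s=snap('scene'); crop(s,"s29",100,140,320,330,3.4)
a=cv2.imread("pics/s28.png").astype(int);b=cv2.imread("pics/s29.png").astype(int); print((np.abs(a-b).max(2)[:,150:]>40).sum())
print(robot.close_job())
E
```

```text
0
the job is handed in; nothing more can be done
None
```

The job is done and handed in at about 45 s of the 210 s. I did it in this order:

- **Platen:** I wound the crank to about 8.5 rad, which raises the platen to about 85 mm.
- **Scales:** I laid the three cream scales on the table flat inside the tray rim. The blue and turquoise look-alikes were left alone.
- **Tray:** I pushed it in to the stop. A second push with the gripper turned confirmed this: 22 N moved it only 0.4 mm.
- **Pawl:** I lifted it and held it up for about 7 s while the platen sank slowly, until two pictures a second apart were identical. Then I let it drop and moved the arm clear.

**Last checks**
- **At rest:** nothing moved between the last two pictures. The glue pot was never touched, and in the pictures it stands where it was.
- **Platen height:** the pictures put it about 8–10 mm above its lowest point, which fits it resting on the 20 mm scales.
- **Crank angle:** it measured about 0.74 rad, a bit below the 1.0 rad I expected. That may just be camera error.
- **Pawl knob:** it is about 8 mm (0.07 rad) above its starting height. I take that as the nose lying on a tooth's back, within the allowed 0.11 rad, not fully in a tooth gap.
- **Not seen at the end:** the scales are hidden under the lowered platen. I last saw one of them while the platen was coming down, and the other two only before that.

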